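Line up the bushings of a leaf drill jig with a rod

ROBOT

A 7-joint arm with a two-finger parallel gripper is mounted at the origin on the work surface; the furniture and walls round the work are solid. World frame = base frame: x ahead of the robot, y to its left, z up, the work surface at z = 0. Lengths are in m, angles in rad, forces in N, time in s.
With the tool pointing down it reaches from about 0.4 to 0.875 m from the base axis. Payload 19.3 kg.
Tool frame: the origin (TCP) lies at the very end of the fingers, on their centre line; the grasp point (between the pads) lies r.grip_point_offset behind it (r.grip_point_offset is the distance from the TCP to the grasp point, in m); z points along the fingers, y is the direction in which the jaws open and shut (so a half turn about z gives the same grasp; the last joint's range is limited). The gripper opens to 85 mm and grips with 20 to 120 N. Pads are 22 mm wide; open, the fingers measure 114 mm over their backs; the gripper's body (76 mm by 85 mm) begins 54 mm behind the grasp point. The pads swing forward as they close: fully open they stand 13 mm farther back than shut.
Start: joints at [-1.209, 0.521, -0.036, 1.599, 0.021, 1.021, -0.113], TCP at [0.262, 0.568, 0.192] pointing down, gripper open.
Joint ranges: [-2.91, 2.91], [-0.3, 2.13], [-1.5, 1.42], [0.17, 2.43], [-1.26, 4.41], [0.16, 1.93], [-2.52, 2.52]. Speed limits (rad/s): [1.89, 1.89, 2.39, 2.39, 3.01, 3.01, 3.01].

INTERFACE

Orientations are given as a 3x3 rotation matrix whose columns are the frame's x, y, z axes.
In Python, from rig import r, optics gives the robot as it stands.
- The arm moves only by the tool apply_moves, never from a script. Its argument "targets" is a list that holds one entry, the list of rows, each a list of 7 numbers: the turn, a rotation vector about the tool's x, y, z in degrees, then the shift along the tool's x, y, z in m, then the finger opening in m, from 0 to 0.0854. In form: [[[ax, ay, az, dx, dy, dz, fingers], ...]]. A call has 1 to 8 rows; each row is the pose to reach, as a shift and turn from the pose measured when the call began, along the tool's axes at that moment; what a row does not reach only later rows make up. A row lasts 1/8 s, in which the tool goes at most 62.5 mm and 10.7 degrees, less where a joint would pass 70% of its speed; a pose out of reach is approached as far as the arm can. A call with a gripper value outside its range is refused whole. The fingers move at their own pace and stop on an object; "squeeze" is the grip in N (left out, the last holds). Time passes only in rows, so rows that repeat a pose let the fingers close. It gives the time, the measured TCP pose, the force and the opening at its end, in the units of the state.
- r.read_state(): the state, without advancing time (a new reading comes with each control period).
- optics.capture(name): name is "side" or "top" or "wrist"; returns a dict with "image" (480x640x3 uint8, red, green, blue), "intrinsics" (3x3 intrinsics, pixels), "D" ([k1, k2, p1, p2, k3] as OpenCV has them; the pictures are not rectified), "rvec" (rotation vector, rad) and "tvec" (3), from world to camera coordinates, as OpenCV has them. Camera axes: x right, y down, z forward; pixel columns grow to the right and rows downward; lengths in m; the calibration is good to about 2 mm. A picture is of the moment at which its call begins. There is no depth.
- r.finish_job(): hands the job in, once; it reports no verdict.
The state is a dict: "time": time; "joints": joint angles; "dq": joint speeds; "effort": joint torques, N m; "eef_pos": TCP position; "eef_rot": TCP orientation; "force": force on the tool from outside, world axes, zero at the start; "wrist_torque": the same for the moment, N m; "opening": finger opening in m.
Only numpy, scipy, OpenCV 4.12 (cv2) and the standard library are available. Lean on these libraries where they do the work, as an engineer would, in place of code of your own. Each camera call takes 0.05 s, during which the arm holds its last target.

TASK

Get the drilling jig ready for me to tighten: swing its open hinged leaf (the one with the bow handle) right over until it lies flat shut, then draw the long plain rod out of the wooden stand and thread it straight down through the bushing in the leaf and on through the bushing in the base. The rod has no head and would drop through, so finish while still holding it upright in your grip, spanning both bushings, with its tip out below the base but clear of the bench. Leave the short dowel in the stand and do not disturb the hex key, the dropper bottle or the jar.

Things in the scene. Friction and masses are not known exactly. Their poses are not given: they have to be found in the camera images.
- jig: Small drilling jig, fixed to the bench: a dark steel base plate 94 (x) x 124 (y) x 16 mm on four round feet, its underside 40 mm and its top 56 mm above the bench. Origin on the bench under the centre of the base plate, below the base bushing; z up. Two dark hinge lugs stand at its -y end, the hinge axis runs along the jig's x at y = -48 mm, 97 mm above the bench. Two slim rest pillars at y = +33 mm.
- leaf (a joint): Angle of the jig's hinged leaf in rad: 0 = shut, lying level over the base on the pillars; it grows as the leaf opens, up and over to the -y side (about 1.95 to 2.4 at the start, leaning back well past upright; stop at 2.75). The hinge is stiff: the leaf (0.35 kg) stays where it is left and takes about 3 to 5 N at the handle to swing.
- handle (a point): Middle of the handle bar of the leaf: a round steel bar 12 mm thick, parallel to the hinge axis and 142 mm from it, closing a bow (U) at the leaf's free edge. The opening of the bow is 56 mm along the bar and 43 mm from the bar to the leaf's edge. With the leaf shut the bar is 97 mm above the bench at jig y = +94 mm. Axes of the leaf: x along the bar, y from the hinge to the bar, z normal to the leaf (up when shut). The bar may turn in the fingers as the leaf swings.
- leaf_bush (a point): Centre of the mouth of the leaf bushing, on top of its round head (36 mm across, 7 mm proud of the leaf). Bore 14 mm, straight through, with a 4 mm wide 45 degree lead-in at the mouth; 17 mm long. With the leaf shut the mouth looks up, 109 mm above the bench, exactly over the base bushing. The leaf is an aluminium plate 84 x 79 x 10 mm.
- base_bush (a point): Centre of the mouth of the base bushing (head 34 mm across), 59 mm above the bench. Bore 14 mm, with a 3 mm lead-in, straight down through the base to its underside 40 mm above the bench; open below.
- stand: Light wooden pin stand, fixed, 52 x 146 x 44 mm (plinth 62 x 156 mm), origin under its centre on the bench; three blind holes, 13 mm wide and 32 mm deep, in a row along its y at -45, 0 and +45 mm. Long rod and short dowel stand upright in the two end holes, either way round; the middle one is empty.
- rod_mid (a point): The long rod: plain round ground steel, 12 mm thick, 165 mm long, no head, 0.14 kg, with a nose at its lower end that tapers to 7.6 mm over the last 7 mm. The point is the rod's centre, halfway along; z along the rod, towards its top. It stands with its foot 12 mm and its top 177 mm above the bench.
- rod_tip (a point): Centre of the lower, tapered end of the long rod, 82.5 mm below its centre.
- dowel_mid (a point): The short dowel: same steel and 12 mm thickness, but only 90 mm long; its centre. It stands in the stand's other end hole, top 102 mm above the bench, and stays there.
- hex_key_mid (a point): Black hex key, 82 x 28 mm, lying in front of the jig; its centre. To be left alone.
- oil_bottle_mid (a point): Small dropper bottle, 34 mm across and 102 mm high, standing in front of the jig; its centre. To be left alone.
- jar_mid (a point): White jar with a red screw cap, 50 mm across and 66 mm high; its centre. To be left alone.

How it is judged:
On the way, in this order (a step that is already met when the one before it is completed fails the run):
1. the leaf lies flat shut, the long rod still out of it (value of joint leaf below 0.05 rad and horizontal distance between rod_tip and leaf_bush above 0.03 m), for 0.2 s.
2. the rod's tip has entered the leaf bushing from above and not yet the base bushing (value of joint leaf below 0.05 rad and horizontal distance between rod_tip and leaf_bush below 0.006 m and z of rod_tip in the frame of leaf_bush below -0.006 m and z of rod_tip in the frame of base_bush above 0 m and angle between the z axis of rod_mid and the z axis of jig, either way round below 0.15 rad), for 0.05 s.
At the end, for the whole second after the job is handed in: Leaf shut within 0.05 rad. Long rod within 0.06 rad of upright, tip within 5 mm of the base bushing's axis, out below the base (36 mm or less above the bench) yet 3 mm or more clear of the bench, gripped with over 2 N and still. Dowel in the stand (value of joint leaf below 0.05 rad and horizontal distance between rod_tip and base_bush below 0.005 m and angle between the z axis of rod_mid and the z axis of jig, either way round below 0.06 rad and height (world z) of rod_tip between 0.003 and 0.036 m and contact force between the fingers and rod above 2 N and linear speed of rod below 0.03 m/s and height (world z) of dowel_mid below 0.075 m); the arm keeps its last pose, push and grip.
It fails at once if the short dowel is drawn out of the stand (height (world z) of dowel_mid above 0.085 m).
It fails at once if the hex key is disturbed (distance of hex_key_mid from where it was at the start of the episode above 0.03 m).
It fails at once if the dropper bottle is disturbed or tipped (distance of oil_bottle_mid from where it was at the start of the episode above 0.03 m or angle between oil_bottle_mid's own z axis and vertical above 0.5 rad).
It fails at once if the jar is disturbed or tipped (distance of jar_mid from where it was at the start of the episode above 0.03 m or angle between jar_mid's own z axis and vertical above 0.5 rad).
It also fails if it takes over 56 s, if anything falls off the work surface, if the arm or the gripper's body presses on something with over 40 N, if the wrist force passes 120 N, or if a joint passes its speed limit or range.

## Working session

There is one attempt and no reset: what is moved stays moved. The work goes in short steps, Python scripts to look and compute and a tool call to move; the robot and the scene stay as the last step left them, time stands still between calls to the robot, and variables do not carry over. Pictures are saved under pics/ and viewed, and the job is handed in when it is done.

Besides the shell and the picture viewer there is one more tool, called after "Emit:" in YAML: its name, and indented under it one key for each argument. apply_moves: Moves the arm, as the interface text tells. Its arguments: {"type":"object","properties":{"targets":{"type":"array","items":{"type":"array","items":{"type":"array","items":{"type":"number"}}}},"squeeze":{"type":"number"}},"required":["targets"]}

```bash
ls -la; mkdir -p pics
python3 - <<'E'
from rig import r, optics
import cv2
s=r.read_state(); print(s, r.grip_point_offset)
for n in ["side","top","wrist"]:
    c=optics.capture(n); cv2.imwrite(f"pics/{n}0.png",c["image"][:,:,::-1]); print(n,c["intrinsics"].tolist(),c["D"],c["rvec"],c["tvec"])
E
```

```text
total 12
drwxr-xr-x  3 agent agent 4096 Dec  6 05:16 .
drwxr-xr-x 23 root  root  4096 Dec  6 05:16 ..
drwxr-xr-x  2 agent agent 4096 Dec  6 05:16 pics
{'time': 0.0, 'joints': array([-1.20921418,  0.52202383, -0.03632907,  1.60001595,  0.02121627,
        1.02110788, -0.11278687]), 'dq': array([ 1.27411489e-04, -1.52958185e-03, -4.02072908e-04, -8.72142690e-05,
       -1.93213464e-03,  1.86315507e-06,  4.68229056e-04]), 'effort': array([ 3.53589201e-05, -9.27090383e+01,  1.98003709e+00, -3.69934845e+01,
        1.78103935e-02,  7.94568274e-03, -3.42691806e-05]), 'eef_pos': array([0.26143291, 0.56726204, 0.19181679]), 'eef_rot': array([[-9.08226949e-01,  4.18477777e-01, -3.99320881e-04],
       [ 4.18477956e-01,  9.08226289e-01, -1.09921113e-03],
       [-9.73217086e-05, -1.16544016e-03, -9.99999316e-01]]), 'force': array([0.37332633, 0.74229022, 0.84268462]), 'wrist_torque': array([-0.03695644, -0.000673  ,  0.0122145 ]), 'opening': 0.08505352510157337} 0.0187
side [[490.97631055838116, 0.0, 319.45719653858583], [0.0, 490.97631055838116, 236.96793144046902], [0.0, 0.0, 1.0]] [0.02889268 0.         0.         0.         0.        ] [ 1.9512391  -0.61089523  0.38511608] [-0.45363759  0.16707263  0.72309651]
top [[504.93399004100934, 0.0, 319.85041316278165], [0.0, 504.93399004100934, 239.7856147684334], [0.0, 0.0, 1.0]] [-0.08925554  0.          0.          0.          0.        ] [ 2.11945755 -2.14732149  0.19926376] [-0.10336279  0.46548085  0.85112946]
wrist [[356.07492712604346, 0.0, 319.8022555059169], [0.0, 356.07492712604346, 235.1660005241684], [0.0, 0.0, 1.0]] [-0.07056022  0.          0.          0.          0.        ] [-2.44033446 -1.56116727 -0.21702432] [-0.62426625 -0.03486174  0.37939383]
```

View pics/side0.png

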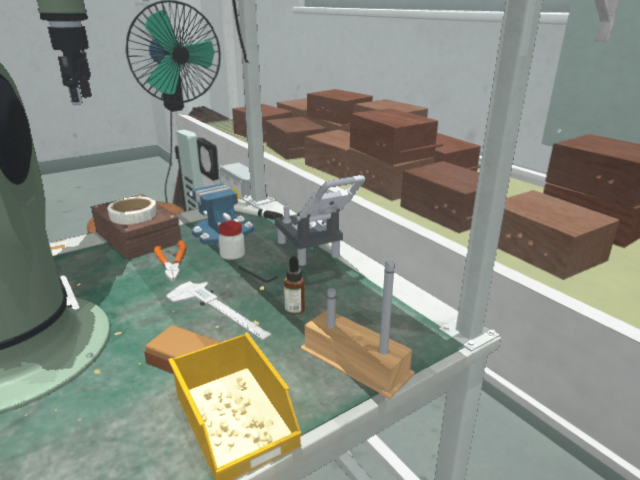

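View pics/top0.png

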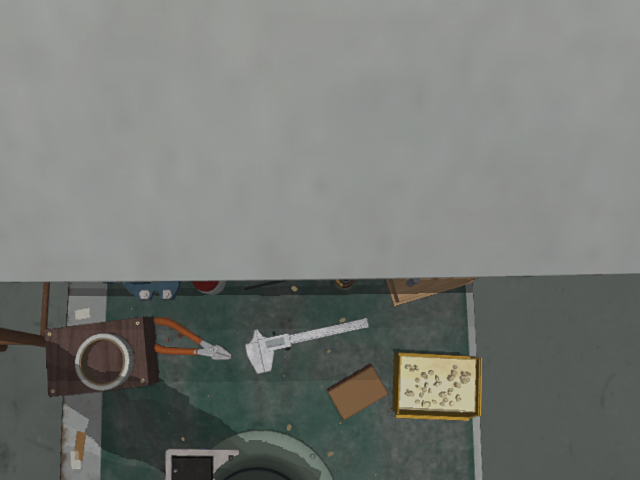

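View pics/wrist0.png

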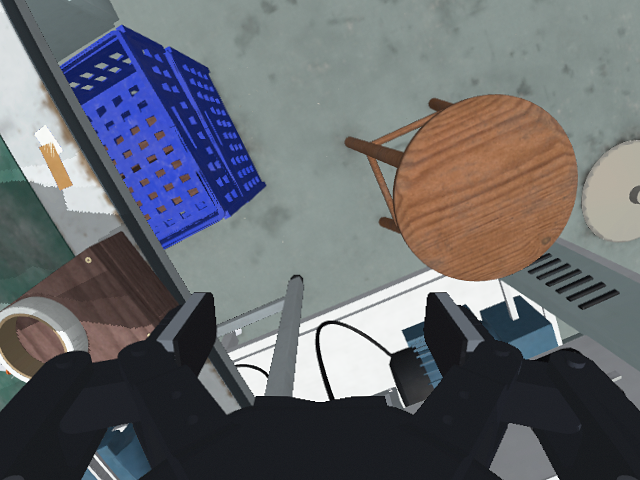

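```bash
cat > h.py <<'E'
import numpy as np, cv2
from rig import r, optics
def cam(c):
    R=cv2.Rodrigues(np.array(c["rvec"]))[0]; t=np.array(c["tvec"]).ravel(); return R,t,-R.T@t
def ray(c,uv):
    R,t,C=cam(c)
    p=cv2.undistortPoints(np.array([[uv]],float),np.array(c["intrinsics"]),np.array(c["D"]))[0,0]
    d=R.T@np.array([p[0],p[1],1.]); return C,d/np.linalg.norm(d)
def atz(c,uv,z):
    C,d=ray(c,uv); return C+d*(z-C[2])/d[2]
def proj(c,P):
    return cv2.projectPoints(np.array(P,float).reshape(-1,3),np.array(c["rvec"]),np.array(c["tvec"]),np.array(c["intrinsics"]),np.array(c["D"]))[0].reshape(-1,2)
def crop(img,x0,y0,x1,y1,name,s=4):
    cv2.imwrite(name,cv2.resize(img[y0:y1,x0:x1,::-1],None,fx=s,fy=s,interpolation=cv2.INTER_CUBIC))
E
python3 - <<'E'
from h import *
for n in ["side","top","wrist"]:
    c=optics.capture(n); print(n,cam(c)[2],cam(c)[0][2])
    if n=="side":
        crop(c["image"],260,165,400,270,"pics/s_jig.png",5.6 if 0 else 5)
        crop(c["image"],280,250,430,400,"pics/s_stand.png",4)
        np.save("side0.npy",c,allow_pickle=True)
E
```

```text
side [ 0.04168454 -0.73250352  0.46719364] [ 0.51458685  0.73771279 -0.43701283]
top [ 0.30732581 -0.09976079  0.92053044] [ 0.17559004 -0.01083402 -0.98440376]
wrist [0.19758864 0.59735934 0.37318096] [ 0.24983292 -0.11721097 -0.96116861]
```

View pics/s_jig.png

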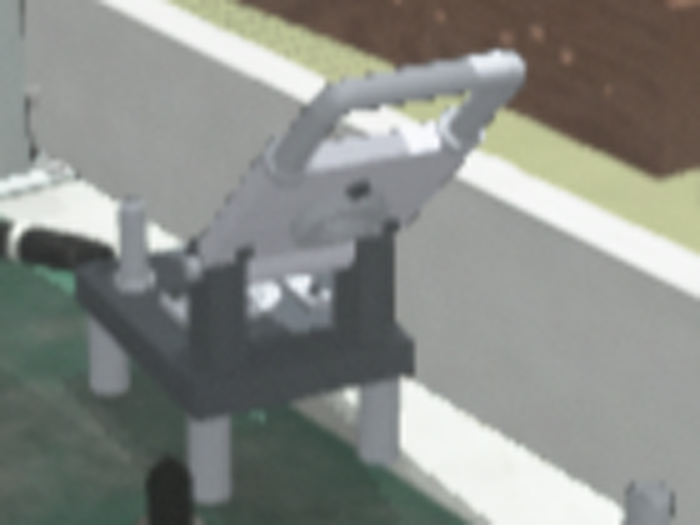

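View pics/s_stand.png

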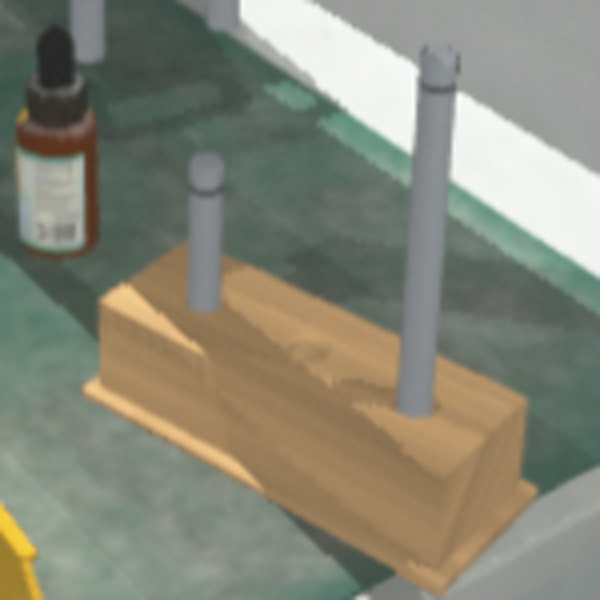

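```bash
cat > fit.py <<'E'
from h import *
from scipy.optimize import least_squares
c=np.load("side0.npy",allow_pickle=True).item()
S=lambda u,v:(280+u/4-.375,250+v/4-.375)
J=lambda u,v:(260+u/5-.4,165+v/5-.4)
print("rod top",atz(c,S(440,52),.177),"rod hole",atz(c,S(417,408),.044))
print("dowel top",atz(c,S(206,160),.102),"dowel hole",atz(c,S(205,304),.044))
# stand corners
for p in [(103,297),(185,243),(527,398),(445,475)]: print("stand corner",atz(c,S(*p),.044))
# jig
def jp(p,P): 
    x,y,a,th=p; P=np.array(P,float)
    R=np.array([[np.cos(a),-np.sin(a),0],[np.sin(a),np.cos(a),0],[0,0,1]])
    return P@R.T+[x,y,0]
def leafp(th,l): # l: x,y from hinge,z normal
    l=np.array(l,float); return np.c_[l[:,0],-.048+l[:,1]*np.cos(th)-l[:,2]*np.sin(th),.097+l[:,1]*np.sin(th)+l[:,2]*np.cos(th)]
base=[(-.047,-.062,.040),(.047,-.062,.040),(-.047,.062,.040),(.047,-.062,.056)]
bpx=[J(195,417),J(413,372),J(82,300),J(413,342)]
lf=[(-.034,.142,0),(.034,.142,0)]
lpx=[J(328,100),J(508,68)]
def res(p):
    P=np.r_[jp(p,base),jp(p,leafp(p[3],lf))]
    return (proj(c,P)-np.array(bpx+lpx)).ravel()
if __name__=="__main__":
    s=least_squares(res,[.6,-.1,0,2.1]); print(s.x,s.fun.reshape(-1,2).round(1))
    p=s.x
    img=c["image"][:,:,::-1].copy()
    big=cv2.resize(img[165:270,260:400],None,fx=5,fy=5,interpolation=cv2.INTER_CUBIC)
    def dr(P,col):
        q=proj(c,P); q=(q-[260,165]+.5)*5
        cv2.polylines(big,[np.round(q).astype(int).reshape(-1,1,2)],False,col,1)
    for z in (.040,.056): dr(jp(p,[(sx*.047,sy*.062,z) for sx,sy in [(-1,-1),(1,-1),(1,1),(-1,1),(-1,-1)]]),(0,0,255))
    dr(jp(p,leafp(p[3],lf)),(0,255,0))
    t=np.linspace(0,2*np.pi,30)
    dr(jp(p,leafp(p[3],np.c_[.018*np.cos(t),.048+.018*np.sin(t),0*t+.012])),(255,0,0))
    dr(jp(p,[(-.05,-.048,.097),(.05,-.048,.097)]),(0,255,255))
    cv2.imwrite("pics/fit.png",big)
E
python3 fit.py
```

```text
rod top [ 0.41296045 -0.35013399  0.177     ] rod hole [ 0.41109116 -0.35336232  0.044     ]
dowel top [ 0.38913174 -0.26312041  0.102     ] dowel hole [ 0.38695012 -0.26671031  0.044     ]
stand corner [ 0.35913595 -0.24234101  0.044     ]
stand corner [ 0.40329173 -0.23144886  0.044     ]
stand corner [ 0.44490302 -0.37034367  0.044     ]
stand corner [ 0.39647045 -0.38309238  0.044     ]
[ 0.5398905   0.02285015 -0.17527872  2.37151018] [[-0.3  0.6]
 [ 0.2  0.5]
 [-0.4 -0.6]
 [ 0.4 -0.8]
 [-0.3 -0.3]
 [ 0.4  0.3]]
```

View pics/fit.png

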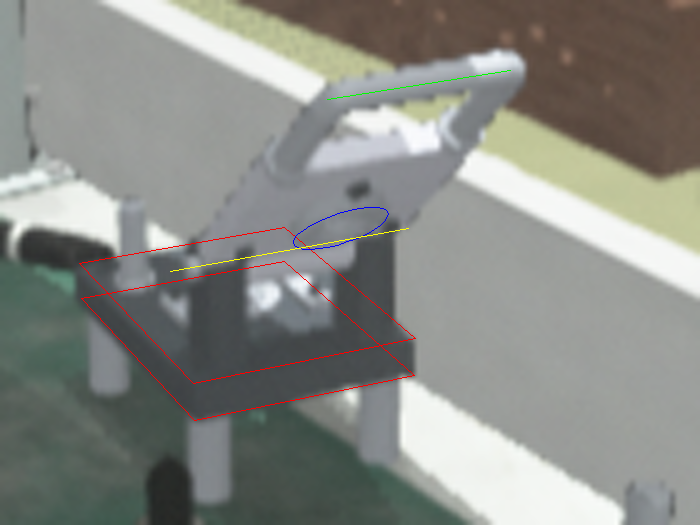

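Run:
```python
from h import *
c=np.load("side0.npy",allow_pickle=True).item()
for uv in [(258,205),(460,325),(480,335)]: print(uv,atz(c,uv,0))
t=optics.capture("top")
for z in (0.,.5,.6,.7,.8): print(z,[atz(t,uv,z)[:2].round(3) for uv in [(10,281),(320,280),(630,274)]])
# bottle hex jar
print("jar base",atz(c,(232,258),0),"bottle base",atz(c,(295,312),0),"hex",atz(c,(262,275),0))
s=r.read_state(); R=s["eef_rot"]; p=s["eef_pos"]
for q in [(.30,.50,.30),(.45,-.02,.30)]: print((R.T@(np.array(q)-p)).round(3))
```

```text
(258, 205) [0.56972463 0.29455034 0.        ]
(460, 325) [ 5.92762383e-01 -3.33182721e-01 -5.55111512e-17]
(480, 335) [ 0.59795438 -0.36785459  0.        ]
0.0 [array([0.4  , 0.475]), array([ 0.397, -0.109]), array([ 0.398, -0.701])]
0.5 [array([0.35 , 0.163]), array([ 0.348, -0.104]), array([ 0.349, -0.374])]
0.6 [array([0.34, 0.1 ]), array([ 0.339, -0.103]), array([ 0.339, -0.309])]
0.7 [array([0.329, 0.038]), array([ 0.329, -0.102]), array([ 0.329, -0.244])]
0.8 [array([ 0.319, -0.025]), array([ 0.319, -0.101]), array([ 0.319, -0.178])]
jar base [0.39307238 0.07646653 0.        ] bottle base [ 3.96133578e-01 -1.54094873e-01  5.55111512e-17] hex [ 0.40979278 -0.01663495  0.        ]
[-0.063 -0.045 -0.108]
[-0.417 -0.455 -0.108]
```

Emit:
apply_moves:
  targets:
    - [[0, -10, 0, 0, 0, -0.03, 0.085], [0, -20, 0, 0, 0, -0.06, 0.085], [0, -30, 0, 0, 0, -0.08, 0.085], [0, -40, 0, 0, 0, -0.08, 0.085], [0, -50, 0, 0, 0, -0.08, 0.085], [0, -50, 0, 0, 0, -0.08, 0.085]]

```text
time: 1.1
eef_pos: [0.2582, 0.5684, 0.2693]
eef_rot: [[-0.585, 0.414, 0.698], [0.261, 0.91, -0.321], [-0.768, -0.005, -0.64]]
force: [0.4, -0.4, 0.8]
opening: 0.0849
```

Run:
```python
from h import *
s=r.read_state(); print(s["joints"],s["eef_pos"],s["eef_rot"],s["force"])
c=optics.capture("wrist"); cv2.imwrite("pics/w1.png",c["image"][::-1,::-1,::-1]); print(cam(c)[2],cam(c)[0])
c=optics.capture("side"); cv2.imwrite("pics/s1.png",c["image"][:,:,::-1])
```

```text
[-1.78150828  0.68667591  0.21010823  1.4821692   0.63719203  1.46321441
 -0.67347259] [0.25824725 0.56842822 0.26930789] [[-0.5845496   0.41352142  0.69807006]
 [ 0.26109913  0.91047951 -0.32070906]
 [-0.76819855 -0.00520487 -0.64019051]] [ 0.39138796 -0.40170864  0.83974812]
[0.09022187 0.64542448 0.33127618] [[ 0.41445833  0.91004637 -0.00631699]
 [ 0.36951472 -0.16193501  0.91500597]
 [ 0.83167492 -0.38156606 -0.40339084]]
```

View pics/w1.png

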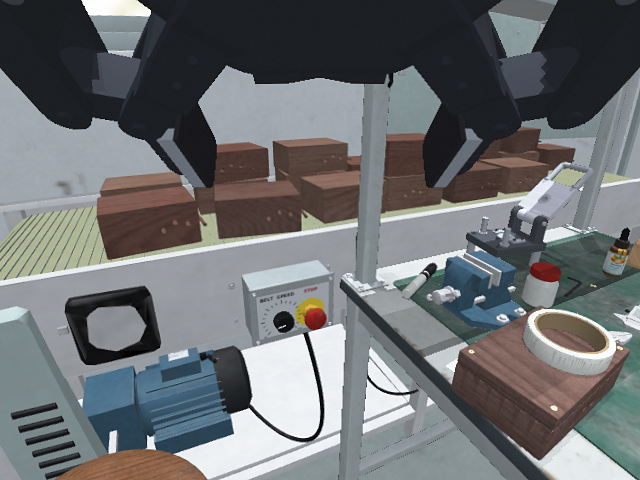

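View pics/s1.png

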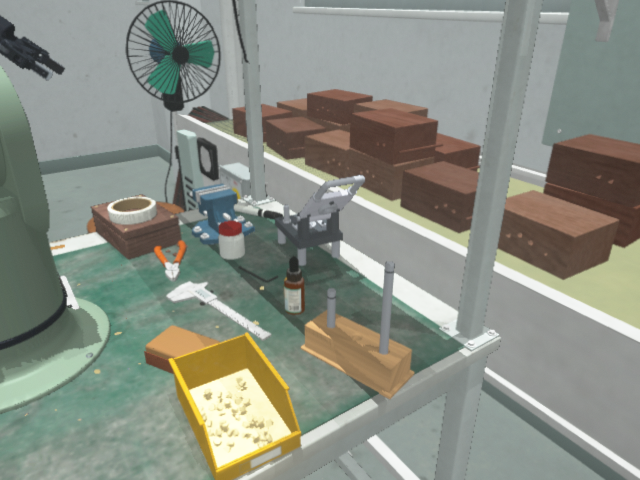

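Emit:
apply_moves:
  targets:
    - [[0, -10, 0, 0, 0, 0, 0.085], [0, -20, 0, 0, 0, 0, 0.085], [0, -24, 0, 0, 0, 0, 0.085]]

```text
time: 1.58
eef_pos: [0.2615, 0.5675, 0.2713]
eef_rot: [[-0.25, 0.418, 0.873], [0.113, 0.908, -0.403], [-0.962, -0.002, -0.274]]
force: [0.4, 0.9, -1.2]
opening: 0.0853
```

Run:
```python
from h import *
s=r.read_state(); print(s["joints"],s["eef_pos"],s["eef_rot"],s["force"])
c=optics.capture("wrist"); cv2.imwrite("pics/w2.png",c["image"][::-1,::-1,::-1]); print(cam(c)[2],cam(c)[0])
np.save("w2.npy",c,allow_pickle=True)
```

```text
[-1.90878233  0.9062326   0.30215014  1.45573085  0.80260885  1.6339815
 -0.8046165 ] [0.26147982 0.56750529 0.27127633] [[-0.24955839  0.41846359  0.87327478]
 [ 0.11282275  0.90823128 -0.40297266]
 [-0.96176485 -0.00203995 -0.27386895]] [ 0.42421036  0.85238318 -1.19158618]
[0.08513326 0.649037   0.25320386] [[ 4.19418160e-01  9.07787558e-01 -3.18691843e-03]
 [-6.36479483e-04  3.80468507e-03  9.99992560e-01]
 [ 9.07792929e-01 -4.19413011e-01  2.17354217e-03]]
```

View pics/w2.png

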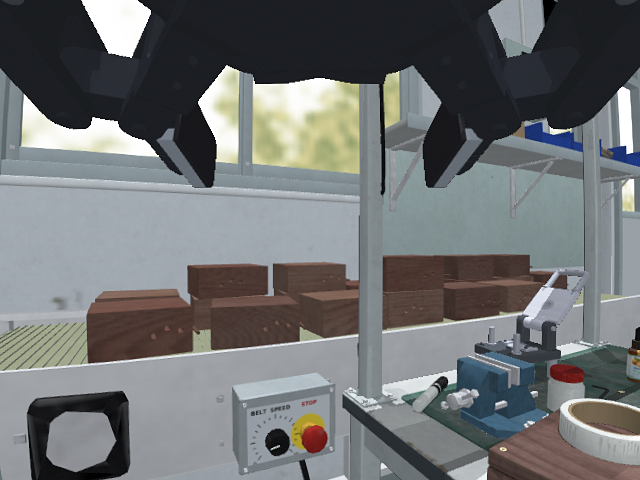

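Emit:
apply_moves:
  targets:
    - [[0, 0, 10, 0, 0, 0, 0.085], [0, 0, 20, 0, 0, 0, 0.085], [0, 0, 30, 0, 0, 0, 0.085], [0, 0, 40, 0, 0, 0, 0.085], [0, 0, 50, 0, 0, 0, 0.085], [0, 0, 60, 0, 0, 0, 0.085], [0, 0, 70, 0, 0, 0, 0.085], [0, 0, 80, 0, 0, 0, 0.085]]

```text
time: 2.62
eef_pos: [0.2628, 0.5669, 0.2713]
eef_rot: [[0.372, 0.318, 0.872], [0.914, 0.04, -0.405], [-0.164, 0.947, -0.275]]
force: [-0.3, 0.1, -0.5]
opening: 0.0848
```

Run:
```python
from h import *
s=r.read_state(); print(s["joints"],s["eef_pos"],s["eef_rot"],s["force"])
c=optics.capture("wrist"); cv2.imwrite("pics/w3.png",np.rot90(c["image"][:,:,::-1],1)); print(cam(c)[2],cam(c)[0])
np.save("w3.npy",c,allow_pickle=True)
```

```text
[-2.057586    0.97352481  0.58618806  1.46568478  0.64104947  1.50168078
 -2.08513954] [0.26278995 0.56691381 0.27128877] [[ 0.37235047  0.31770103  0.87202132]
 [ 0.91356411  0.04013096 -0.40470992]
 [-0.16357181  0.94734131 -0.27529748]] [-0.34416632  0.05809497 -0.53042723]
[0.13019152 0.70481908 0.30937132] [[ 0.31816188  0.04077504  0.94715913]
 [-0.59917546 -0.76558851  0.23422853]
 [ 0.73468482 -0.64203709 -0.21914968]]
```

View pics/w3.png

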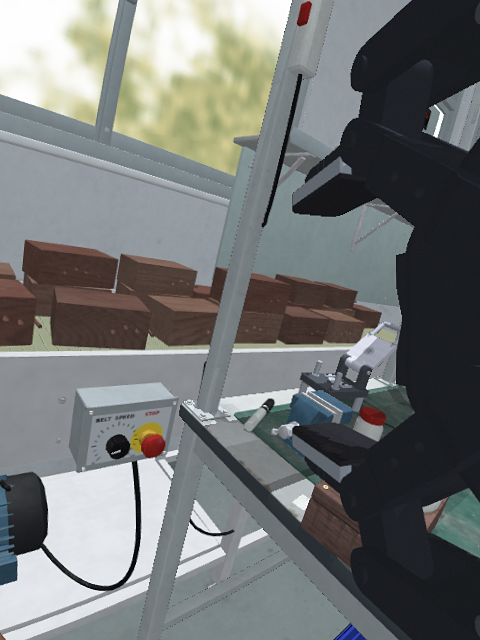

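Run:
```python
from h import *
c=np.load("w3.npy",allow_pickle=True).item()
def at(col,row): 
    C,d=ray(c,(639-row,col)); return C,d
for z in (0,.2,.4,.6,.7,.8,.9): print(z,proj(c,[[.575,.295,z]])[0])
for cr in [(185,405),(305,70),(310,3),(245,135)]:
    C,d=at(*cr)
    t=(.575-C[0])/d[0]; print(cr,C+t*d)
```

```text
0 [229.16403161 221.57179784]
0.2 [332.10778367 247.70228683]
0.4 [449.98045073 277.47445022]
0.6 [578.56411864 309.74392455]
0.7 [643.56773923 325.94291454]
0.8 [705.62476518 341.2916027 ]
0.9 [760.40634624 354.66642734]
(185, 405) [0.575      0.37924298 0.02070506]
(305, 70) [0.575      0.29978494 0.58310298]
(310, 3) [0.575      0.32253345 0.67190911]
(245, 135) [0.575      0.382354   0.45363876]
```

```bash
cat > kin.py <<'E'
import numpy as np, itertools
from scipy.optimize import least_squares
from scipy.spatial.transform import Rotation as Ro
Q=np.array([[-1.20921418,.52202383,-.03632907,1.60001595,.02121627,1.02110788,-.11278687],
[-1.78150828,.68667591,.21010823,1.4821692,.63719203,1.46321441,-.67347259],
[-1.90878233,.9062326,.30215014,1.45573085,.80260885,1.6339815,-.8046165],
[-2.057586,.97352481,.58618806,1.46568478,.64104947,1.50168078,-2.08513954]])
P=np.array([[.26143291,.56726204,.19181679],[.25824725,.56842822,.26930789],[.26147982,.56750529,.27127633],[.26278995,.56691381,.27128877]])
RR=np.array([[[-9.08226949e-01,4.18477777e-01,-3.99320881e-04],[4.18477956e-01,9.08226289e-01,-1.09921113e-03],[-9.73217086e-05,-1.16544016e-03,-9.99999316e-01]],
[[-0.5845496,0.41352142,0.69807006],[0.26109913,0.91047951,-0.32070906],[-0.76819855,-0.00520487,-0.64019051]],
[[-0.24955839,0.41846359,0.87327478],[0.11282275,0.90823128,-0.40297266],[-0.96176485,-0.00203995,-0.27386895]],
[[0.37235047,0.31770103,0.87202132],[0.91356411,0.04013096,-0.40470992],[-0.16357181,0.94734131,-0.27529748]]])
def rot(q,s,b,e):
    ax="zyzyzyz"; a=[s[0]*q[0]+b,q[1],s[1]*q[2],q[3],s[2]*q[4],q[5],s[3]*q[6]+e]
    out=[Ro.identity()]
    for x,y in zip(ax,a): out.append(out[-1]*Ro.from_euler(x,y))
    return out
if __name__=="__main__":
  for s in itertools.product((1,-1),repeat=4):
    f=lambda v:np.concatenate([(rot(q,s,v[0],v[1])[-1].as_matrix()-R).ravel() for q,R in zip(Q,RR)])
    best=min((least_squares(f,[b,e]) for b in (0,1.5,-1.5,3) for e in (0,1.5,-1.5,3)),key=lambda z:z.cost)
    if best.cost<.5: print(s,best.x,best.cost)
    if best.cost<.05:
      A=[];B=[]
      for q,p in zip(Q,P):
        o=rot(q,s,*best.x)
        cols=[np.array([0,0,1.])]
        for k in (2,4,7):   # L1 along z after q2, L2 after q4, L3 after q6
            cols.append(o[k].apply([0,0,1]))
        for k in (1,3,5): cols.append(o[k+1].apply([1,0,0]))
        A.append(np.array(cols).T);B.append(p)
      A=np.vstack(A);B=np.hstack(B)
      for n in (4,7):
        x,res,_,_=np.linalg.lstsq(A[:,:n],B,rcond=None); print(x.round(4),np.abs(A[:,:n]@x-B).max())
E
python3 kin.py
```

```text
(-1, 1, 1, -1) [ 1.58725694 -3.09289573] 0.19496232577573655
(-1, -1, -1, -1) [6.28318531 1.57079632] 1.7826541302124135e-16
[0.3069 0.608  0.3991 0.4524] 0.04772797906017762
[0.3423 1.0316 0.3561 0.4696 0.0413 0.4322 0.0073] 0.05375751809541918
```

```bash
cat > k2.py <<'E'
from kin import *
s=(-1,-1,-1,-1); names={}
rows={}
O=[rot(q,s,0,np.pi/2) for q in Q]
cand=[(k,a) for k in range(0,7) for a in "xyz"]
vec={"x":[1,0,0],"y":[0,1,0],"z":[0,0,1]}
B=P.ravel()
def col(k,a): return np.concatenate([o[k].apply(vec[a]) for o in O])
base=[(0,"z"),(2,"z"),(4,"z"),(6,"z")]
extra=[(1,"x"),(1,"y"),(2,"x"),(2,"y"),(3,"x"),(3,"y"),(4,"x"),(5,"x"),(5,"y"),(6,"x"),(6,"y")]
out=[]
for n in (1,2,3):
  for ex in itertools.combinations(extra,n):
    A=np.array([col(*c) for c in base+list(ex)]).T
    x=np.linalg.lstsq(A,B,rcond=None)[0]; out.append((np.abs(A@x-B).max(),ex,x.round(4)))
out.sort(key=lambda z:z[0])
for o in out[:14]: print(o)
E
python3 k2.py
```

```text
(np.float64(5.352759679944086e-09), ((2, 'y'), (3, 'y'), (6, 'y')), array([ 3.203e-01,  5.297e-01,  4.207e-01,  3.668e-01, -2.130e-02,
       -3.750e-02, -4.000e-04]))
(np.float64(5.352759790966388e-09), ((1, 'y'), (3, 'y'), (6, 'y')), array([ 3.203e-01,  5.297e-01,  4.207e-01,  3.668e-01, -2.130e-02,
       -3.750e-02, -4.000e-04]))
(np.float64(5.352760124033296e-09), ((2, 'y'), (3, 'y'), (5, 'y')), array([ 3.203e-01,  5.297e-01,  4.207e-01,  3.668e-01, -2.130e-02,
       -3.750e-02, -4.000e-04]))
(np.float64(5.352760235055598e-09), ((1, 'y'), (3, 'y'), (5, 'y')), array([ 3.203e-01,  5.297e-01,  4.207e-01,  3.668e-01, -2.130e-02,
       -3.750e-02, -4.000e-04]))
(np.float64(1.5372045475692264e-05), ((2, 'y'), (3, 'y'), (6, 'x')), array([ 3.203e-01,  5.299e-01,  4.212e-01,  3.667e-01, -2.130e-02,
       -3.780e-02,  5.000e-04]))
(np.float64(1.5372045475747775e-05), ((1, 'y'), (3, 'y'), (6, 'x')), array([ 3.203e-01,  5.299e-01,  4.212e-01,  3.667e-01, -2.130e-02,
       -3.780e-02,  5.000e-04]))
(np.float64(2.500857821857716e-05), ((1, 'y'), (3, 'x'), (3, 'y')), array([ 0.3203,  0.529
[... 497 characters left out ...]
   -2.100e-02, -3.820e-02]))
(np.float64(9.95404065468608e-05), ((1, 'x'), (2, 'y'), (3, 'y')), array([ 3.202e-01,  5.299e-01,  4.204e-01,  3.668e-01,  2.000e-04,
       -2.130e-02, -3.780e-02]))
(np.float64(9.954040654691632e-05), ((1, 'x'), (1, 'y'), (3, 'y')), array([ 3.202e-01,  5.299e-01,  4.204e-01,  3.668e-01,  2.000e-04,
       -2.130e-02, -3.780e-02]))
(np.float64(0.00010187917913073719), ((1, 'y'), (3, 'y'), (5, 'x')), array([ 3.200e-01,  5.302e-01,  4.206e-01,  3.667e-01, -2.100e-02,
       -3.810e-02,  1.000e-04]))
(np.float64(0.0001018791791307927), ((2, 'y'), (3, 'y'), (5, 'x')), array([ 3.200e-01,  5.302e-01,  4.206e-01,  3.667e-01, -2.100e-02,
       -3.810e-02,  1.000e-04]))
```

Emit:
apply_moves:
  targets:
    - [[-10, 0, 0, 0, 0, 0, 0.085], [-20, 0, 0, 0, 0, 0, 0.085], [-30, 0, 0, 0, 0, 0, 0.085], [-30, 0, 0, 0, 0, 0, 0.085]]

```text
time: 3.18
eef_pos: [0.2634, 0.566, 0.2686]
eef_rot: [[0.377, -0.162, 0.912], [0.912, 0.237, -0.335], [-0.162, 0.958, 0.237]]
force: [-1.0, 0.0, 0.7]
opening: 0.085
```

Run:
```python
from h import *
s=r.read_state(); print(s["joints"],s["eef_pos"],s["eef_rot"],s["force"])
c=optics.capture("wrist"); cv2.imwrite("pics/w4.png",np.rot90(c["image"][:,:,::-1],1)); print(cam(c)[2],cam(c)[0])
np.save("w4.npy",c,allow_pickle=True)
```

```text
[-2.14334004  1.29069183  0.67567824  1.51123667  0.82344738  1.59066523
 -2.24973126] [0.26335667 0.56600785 0.2686201 ] [[ 0.37695    -0.1623333   0.91189725]
 [ 0.91196265  0.23720504 -0.33475049]
 [-0.16196548  0.95780043  0.23745635]] [-0.95903369  0.02990016  0.65251651]
[0.12379835 0.69111768 0.21372973] [[-0.16170477  0.23835429  0.95762143]
 [-0.6146031  -0.78354179  0.09124305]
 [ 0.77208458 -0.57380266  0.27319573]]
```

View pics/w4.png

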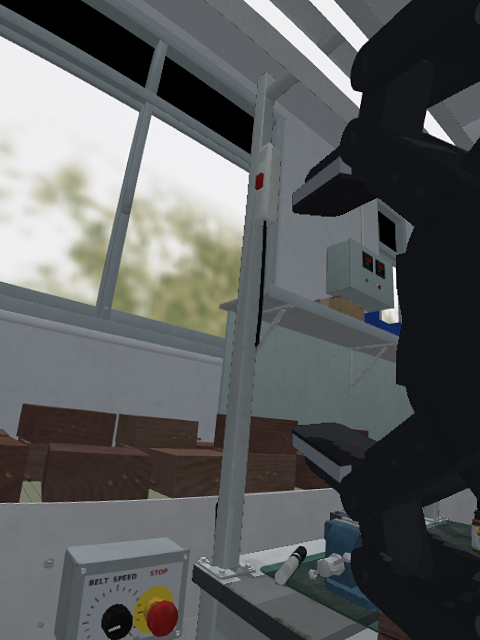

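Run:
```python
from h import *
c=np.load("w4.npy",allow_pickle=True).item()
for z in (0,.2,.4,.6,.7,.8,.9,1.): q=proj(c,[[.575,.295,z]])[0]; print(z,q[1].round(),(639-q[0]).round())
for P in [[.33,.1,.8],[.33,.0,.8],[.33,.1,.75],[.33,-.1,.8],[.6,-.3,.8],[.33,.3,.8]]: q=proj(c,[P])[0]; print(P,q[1].round(),(639-q[0]).round())
crop(np.ascontiguousarray(np.rot90(c["image"],1)),200,0,360,120,"pics/w4c.png",5)
```

```text
0 244.0 566.0
0.2 255.0 431.0
0.4 264.0 313.0
0.6 271.0 214.0
0.7 274.0 171.0
0.8 276.0 133.0
0.9 278.0 98.0
1.0 280.0 66.0
[0.33, 0.1, 0.8] 436.0 120.0
[0.33, 0.0, 0.8] 457.0 147.0
[0.33, 0.1, 0.75] 438.0 140.0
[0.33, -0.1, 0.8] 475.0 171.0
[0.6, -0.3, 0.8] 406.0 240.0
[0.33, 0.3, 0.8] 379.0 51.0
```

View pics/w4c.png

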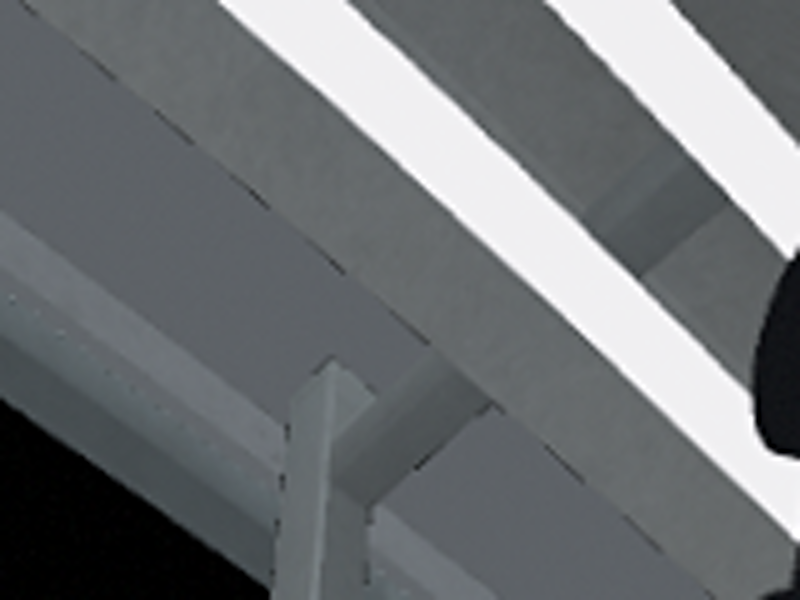

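Run:
```python
from h import *
c=np.load("w4.npy",allow_pickle=True).item()
def at(col,row):
    return ray(c,(639-row,col))
for cr in [(267,75),(270,98),(290,76),(287,70),(298,82),(320,45),(330,55)]:
    C,d=at(*cr)
    t=(.295-C[1])/d[1]; print(cr,C+t*d)
```

```text
(267, 75) [0.62218725 0.295      1.01380579]
(270, 98) [0.60417298 0.295      0.92284371]
(290, 76) [0.54159432 0.295      0.93655788]
(287, 70) [0.55221127 0.295      0.96521522]
(298, 82) [0.51654724 0.295      0.8960134 ]
(320, 45) [0.45780064 0.295      0.95027334]
(330, 55) [0.43298092 0.295      0.89567026]
```

```bash
cat > plan.py <<'E'
from h import *
from scipy.spatial.transform import Rotation as Ro, Slerp
def Rdown(deg): # y_tool azimuth deg, tool down
    a=np.radians(deg); y=np.array([np.cos(a),np.sin(a),0]); z=np.array([0,0,-1.]); return np.c_[np.cross(y,z),y,z]
def rows(p,R,f,step=.055,ang=10,n=None,zoff=0):
    s=r.read_state(); R0=s["eef_rot"]; p0=s["eef_pos"]
    rv=Ro.from_matrix(R0.T@R).as_rotvec(degrees=True); d=R0.T@(np.array(p)-p0)
    N=n or int(max(np.ceil(np.linalg.norm(rv)/ang),np.ceil(np.linalg.norm(d)/step),1))
    print("N",N,"from",p0.round(4),"rv",rv.round(2),"d",d.round(4))
    out=[]
    for k in range(1,N+1):
        out.append([round(float(v),1) for v in rv*k/N]+[round(float(v),4) for v in d*k/N]+[f])
    for o in out: print(o,end=",\n")
E
python3 - <<'E'
from plan import *
rows((.40,.0,.30),Rdown(80),.085)
E
```

```text
N 13 from [0.2635 0.5667 0.2708] rv [ 64.63  91.52 -62.95] d [-0.4705 -0.125   0.3219]
[5.0, 7.0, -4.8, -0.0362, -0.0096, 0.0248, 0.085],
[9.9, 14.1, -9.7, -0.0724, -0.0192, 0.0495, 0.085],
[14.9, 21.1, -14.5, -0.1086, -0.0289, 0.0743, 0.085],
[19.9, 28.2, -19.4, -0.1448, -0.0385, 0.099, 0.085],
[24.9, 35.2, -24.2, -0.181, -0.0481, 0.1238, 0.085],
[29.8, 42.2, -29.1, -0.2172, -0.0577, 0.1486, 0.085],
[34.8, 49.3, -33.9, -0.2533, -0.0673, 0.1733, 0.085],
[39.8, 56.3, -38.7, -0.2895, -0.077, 0.1981, 0.085],
[44.7, 63.4, -43.6, -0.3257, -0.0866, 0.2229, 0.085],
[49.7, 70.4, -48.4, -0.3619, -0.0962, 0.2476, 0.085],
[54.7, 77.4, -53.3, -0.3981, -0.1058, 0.2724, 0.085],
[59.7, 84.5, -58.1, -0.4343, -0.1154, 0.2971, 0.085],
[64.6, 91.5, -63.0, -0.4705, -0.125, 0.3219, 0.085],
```

Emit:
apply_moves:
  targets:
    - [[5, 7, -5, -0.036, -0.01, 0.025, 0.085], [10, 14, -9.7, -0.072, -0.02, 0.05, 0.085], [15, 21, -14.5, -0.108, -0.029, 0.075, 0.085], [20, 28, -19.4, -0.145, -0.038, 0.099, 0.085], [25, 35, -24, -0.181, -0.048, 0.124, 0.085], [30, 42, -29, -0.217, -0.058, 0.149, 0.085], [35, 49, -34, -0.253, -0.067, 0.173, 0.085], [40, 56, -39, -0.29, -0.077, 0.198, 0.085]]

```text
time: 4.22
eef_pos: [0.316, 0.3352, 0.2156]
eef_rot: [[-0.156, 0.302, 0.94], [0.72, 0.686, -0.101], [-0.676, 0.662, -0.324]]
force: [-0.5, -0.4, -0.1]
opening: 0.0848
```

Run:
```python
from plan import *
rows((.40,.0,.30),Rdown(80),.085)
```

```text
N 9 from [0.316  0.3352 0.2156] rv [ 29.59  66.08 -35.11] d [-0.3116 -0.1489  0.0855]
[3.3, 7.3, -3.9, -0.0346, -0.0165, 0.0095, 0.085],
[6.6, 14.7, -7.8, -0.0692, -0.0331, 0.019, 0.085],
[9.9, 22.0, -11.7, -0.1039, -0.0496, 0.0285, 0.085],
[13.2, 29.4, -15.6, -0.1385, -0.0662, 0.038, 0.085],
[16.4, 36.7, -19.5, -0.1731, -0.0827, 0.0475, 0.085],
[19.7, 44.1, -23.4, -0.2077, -0.0993, 0.057, 0.085],
[23.0, 51.4, -27.3, -0.2423, -0.1158, 0.0665, 0.085],
[26.3, 58.7, -31.2, -0.2769, -0.1323, 0.076, 0.085],
[29.6, 66.1, -35.1, -0.3116, -0.1489, 0.0855, 0.085],
```

Emit:
apply_moves:
  targets:
    - [[3.3, 7.3, -4, -0.045, -0.005, 0.005, 0.085], [6.6, 14.7, -8, -0.08, -0.02, 0.015, 0.085], [10, 22, -11.7, -0.11, -0.04, 0.025, 0.085], [13.2, 29.4, -15.6, -0.14, -0.065, 0.038, 0.085], [16.4, 36.7, -19.5, -0.173, -0.083, 0.047, 0.085], [19.7, 44, -23.4, -0.208, -0.099, 0.057, 0.085], [23, 51.4, -27.3, -0.242, -0.116, 0.066, 0.085], [26.3, 58.7, -31.2, -0.277, -0.132, 0.076, 0.085]]

```text
time: 5.22
eef_pos: [0.344, 0.2401, 0.2201]
eef_rot: [[-0.539, 0.47, 0.699], [0.563, 0.818, -0.116], [-0.626, 0.331, -0.706]]
force: [0.6, -0.9, -0.3]
opening: 0.0852
```

Run:
```python
from plan import *
print(r.read_state()["joints"])
rows((.40,.0,.30),Rdown(80),.085)
```

```text
[-0.3161765   0.40084771 -1.3562563   2.4239279   1.18200479  1.35481308
 -1.52724373]
N 6 from [0.344  0.2401 0.2201] rv [ 11.18  44.11 -25.83] d [-0.2154 -0.1437  0.0105]
[1.9, 7.4, -4.3, -0.0359, -0.024, 0.0018, 0.085],
[3.7, 14.7, -8.6, -0.0718, -0.0479, 0.0035, 0.085],
[5.6, 22.1, -12.9, -0.1077, -0.0719, 0.0053, 0.085],
[7.5, 29.4, -17.2, -0.1436, -0.0958, 0.007, 0.085],
[9.3, 36.8, -21.5, -0.1795, -0.1198, 0.0088, 0.085],
[11.2, 44.1, -25.8, -0.2154, -0.1437, 0.0105, 0.085],
```

Run:
```python
from plan import *
rows((.45,.20,.29),Rdown(80),.085,n=6)
```

```text
N 6 from [0.344  0.2401 0.2201] rv [ 11.18  44.11 -25.83] d [-0.1235  0.0401  0.0294]
[1.9, 7.4, -4.3, -0.0206, 0.0067, 0.0049, 0.085],
[3.7, 14.7, -8.6, -0.0412, 0.0134, 0.0098, 0.085],
[5.6, 22.1, -12.9, -0.0617, 0.0201, 0.0147, 0.085],
[7.5, 29.4, -17.2, -0.0823, 0.0267, 0.0196, 0.085],
[9.3, 36.8, -21.5, -0.1029, 0.0334, 0.0245, 0.085],
[11.2, 44.1, -25.8, -0.1235, 0.0401, 0.0294, 0.085],
```

Emit:
apply_moves:
  targets:
    - [[2, 7.4, -4.3, -0.03, 0.01, 0.007, 0.085], [3.7, 14.7, -8.6, -0.06, 0.02, 0.014, 0.085], [5.6, 22, -13, -0.09, 0.03, 0.021, 0.085], [7.5, 29.4, -17.2, -0.11, 0.036, 0.026, 0.085], [9.3, 36.8, -21.5, -0.1235, 0.04, 0.029, 0.085], [11.2, 44, -25.8, -0.1235, 0.04, 0.029, 0.085]]

```text
time: 5.98
eef_pos: [0.4384, 0.202, 0.2835]
eef_rot: [[-0.875, 0.374, 0.307], [0.371, 0.926, -0.07], [-0.31, 0.053, -0.949]]
force: [-0.5, 0.8, 0.5]
opening: 0.0852
```

Run:
```python
from plan import *
print(r.read_state()["joints"])
rows((.40,.0,.30),Rdown(80),.085)
```

```text
[ 0.474144    0.29017686 -1.43472531  2.00886955  0.67881633  1.06067618
 -0.08994984]
N 4 from [0.4384 0.202  0.2835] rv [  1.11  18.35 -12.37] d [-0.0465 -0.2005 -0.0134]
[0.3, 4.6, -3.1, -0.0116, -0.0501, -0.0034, 0.085],
[0.6, 9.2, -6.2, -0.0233, -0.1002, -0.0067, 0.085],
[0.8, 13.8, -9.3, -0.0349, -0.1504, -0.0101, 0.085],
[1.1, 18.4, -12.4, -0.0465, -0.2005, -0.0134, 0.085],
```

Emit:
apply_moves:
  targets:
    - [[0.3, 4.6, -3, -0.012, -0.03, -0.003, 0.085], [0.6, 9.2, -6, -0.023, -0.06, -0.006, 0.085], [0.8, 13.8, -9.3, -0.03, -0.09, -0.01, 0.085], [1.1, 18.4, -12.4, -0.03, -0.12, -0.01, 0.085], [1.1, 18.4, -12.4, -0.03, -0.15, -0.01, 0.085], [1.1, 18.4, -12.4, -0.03, -0.17, -0.01, 0.085]]

```text
time: 6.72
eef_pos: [0.3985, 0.0322, 0.2948]
eef_rot: [[-0.985, 0.175, 0.004], [0.175, 0.985, -0.005], [-0.005, -0.004, -1.0]]
force: [0.5, -0.1, -0.1]
opening: 0.0851
```

Run:
```python
from plan import *
s=r.read_state();print(s["joints"],s["dq"])
c=optics.capture("wrist"); cv2.imwrite("pics/w5.png",c["image"][:,:,::-1]); np.save("w5.npy",c,allow_pickle=True)
print(r.read_state()["joints"])
```

```text
[ 1.05288213  0.241193   -1.46009909  1.95724048  0.26748898  1.16870357
  0.88452388] [ 0.59365476 -0.27577512 -0.03937229  0.15779433 -0.26965336 -0.14216867
  0.61435825]
[ 1.0566202   0.2389886  -1.45913537  1.95878892  0.26622604  1.16836916
  0.88836544]
```

View pics/w5.png

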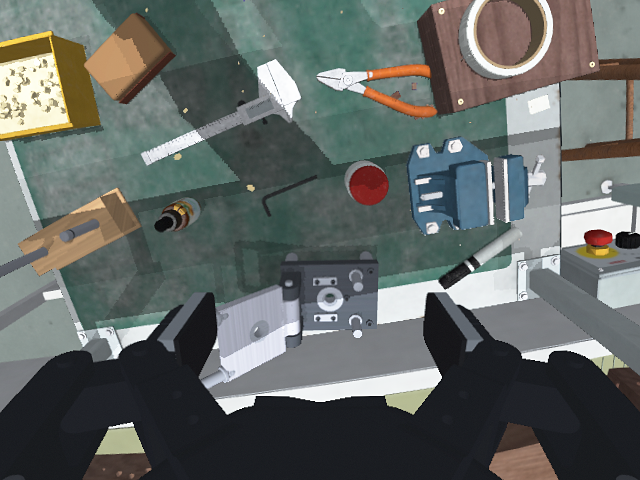

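Run:
```python
from plan import *
for i in range(3): c=optics.capture("wrist")
s=r.read_state();print(s["time"],s["joints"],s["eef_pos"])
cv2.imwrite("pics/w6.png",c["image"][:,:,::-1]); np.save("w6.npy",c,allow_pickle=True)
crop(c["image"],190,230,400,400,"pics/w6j.png",3.8)
crop(c["image"],0,180,150,290,"pics/w6s.png",5)
```

```text
6.925 [ 1.04865158  0.24445818 -1.46071794  1.95641686  0.26982349  1.16984928
  0.87890587] [0.39873643 0.03346657 0.29459051]
```

View pics/w6j.png

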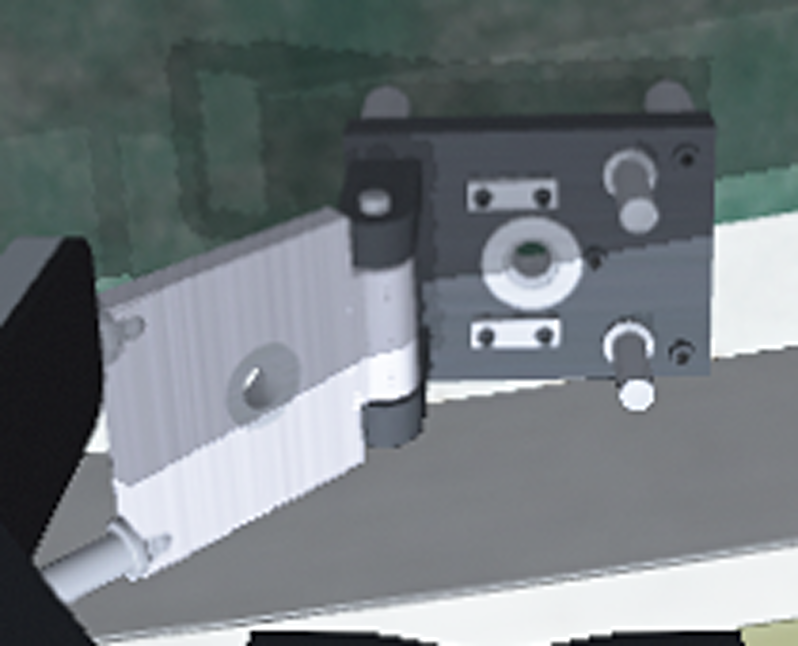

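View pics/w6s.png

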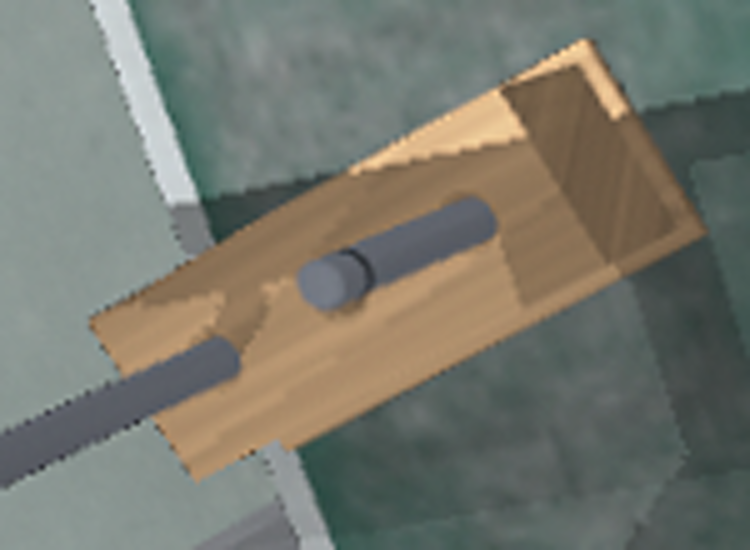

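```bash
cat > fit2.py <<'E'
from fit import *
w=np.load("w6.npy",allow_pickle=True).item()
K=lambda u,v:(190+u/3.8-.37,230+v/3.8-.37)
T=lambda u,v:(u/5-.4,180+v/5-.4)
wb=[(0,0,.059),(-.047,.062,.056),(.047,.062,.056),(-.047,-.062,.056)]
wpx=[K(532,262),K(713,128),K(712,377),K(345,131)]
wl=[(0,.048,-.005),(-.042,.093,-.005),(.042,.014,-.005),(.042,.093,-.005)]
wlpx=[K(265,384),K(103,308),K(364,461),K(140,578)]
def res2(p):
    a=res(p)*.5
    P=np.r_[jp(p,wb),jp(p,leafp(p[3],wl))]
    b=proj(w,P)-np.array(wpx+wlpx)
    return np.r_[a,b.ravel()]
if __name__=="__main__":
    s=least_squares(res2,[.54,.02,-.17,2.3],loss="soft_l1"); print(s.x, np.degrees(s.x[2])); print(res2(s.x).reshape(-1,2).round(1))
    s3=least_squares(lambda p:res2(p)[12:],[.54,.02,-.17,2.3]); print("wrist only",s3.x)
    print("bush at z",atz(w,K(532,262),.059))
    print("dowel top",atz(w,T(325,283),.102),"dowel hole",atz(w,T(474,218),.044),"rod hole",atz(w,T(218,357),.044))
    for q in [(92,320),(197,480)]: print("stand",atz(w,T(*q),.044))
    np.save("jig.npy",s.x)
E
python3 fit2.py
```

```text
rod top [ 0.41296045 -0.35013399  0.177     ] rod hole [ 0.41109116 -0.35336232  0.044     ]
dowel top [ 0.38913174 -0.26312041  0.102     ] dowel hole [ 0.38695012 -0.26671031  0.044     ]
stand corner [ 0.35913595 -0.24234101  0.044     ]
stand corner [ 0.40329173 -0.23144886  0.044     ]
stand corner [ 0.44490302 -0.37034367  0.044     ]
stand corner [ 0.39647045 -0.38309238  0.044     ]
[ 0.53424609  0.01984829 -0.15559825  2.37060847] -8.91512298571944
[[-0.6  1. ]
 [-0.4  0.7]
 [-1.2  0.4]
 [-0.3  0.1]
 [-0.1  0.3]
 [ 0.1  0.5]
 [ 0.   0.3]
 [ 1.1 -0.4]
 [-0.6 -0.1]
 [-0.6  0.8]
 [-0.5  0.2]
 [ 0.8 -0. ]
 [-0.2 -0. ]
 [ 0.2  0.1]]
wrist only [ 0.53412474  0.01994554 -0.1536693   2.37658814]
bush at z [0.53376207 0.01990359 0.059     ]
dowel top [ 0.3854662  -0.26247065  0.102     ] dowel hole [ 0.38501847 -0.26249297  0.044     ] rod hole [ 0.40843374 -0.34975928  0.044     ]
stand [ 0.39194032 -0.38329001  0.044     ]
stand [ 0.44120605 -0.37103148  0.044     ]
```

```bash
cat > sim.py <<'E'
import numpy as np
from scipy.spatial.transform import Rotation as Ro
L=dict(h=.3203,L1=.5297,L2=.4207,L3=.3668,a=-.0213,b=-.0375,c=-.0004)
lo=np.array([-2.91,-.3,-1.5,.17,-1.26,.16,-2.52]);hi=np.array([2.91,2.13,1.42,2.43,4.41,1.93,2.52])
SG=np.array([-1,1,-1,1,-1,1,-1.])
def Rz(t): c,s=np.cos(t),np.sin(t); return np.array([[c,-s,0],[s,c,0],[0,0,1]])
def Ry(t): c,s=np.cos(t),np.sin(t); return np.array([[c,0,s],[0,1,0],[-s,0,c]])
def fk(q,full=False):
    R=np.eye(3);p=np.array([0,0,L["h"]]);ax=[];pt=[];e=[]
    for i in range(7):
        k=2 if i%2==0 else 1
        ax.append(SG[i]*R[:,k]);pt.append(p.copy())
        R=R@(Rz if k==2 else Ry)(SG[i]*q[i]+(np.pi/2 if i==6 else 0))
        if i==0: p=p+R[:,1]*L["a"]
        if i==1: p=p+R[:,2]*L["L1"]; e.append(p.copy())
        if i==2: p=p+R[:,1]*L["b"]
        if i==3: p=p+R[:,2]*L["L2"]; e.append(p.copy())
        if i==5: p=p+R[:,2]*L["L3"]+R[:,1]*L["c"]
    J=np.array([np.r_[np.cross(a,p-o),a] for a,o in zip(ax,pt)]).T
    return (p,R,J,e) if full else (p,R)
def step(q,p,R,lam=1e-3):
    for _ in range(6):
        pc,Rc,J,_e=fk(q,True)
        err=np.r_[p-pc,Ro.from_matrix(R@Rc.T).as_rotvec()]
        dq=J.T@np.linalg.solve(J@J.T+lam**2*np.eye(6),err)
        q=np.clip(q+dq,lo+.01,hi-.01)
    return q
def path(q,wps,n=20):
    Qs=[q]
    for p,R in wps:
        p0,R0=fk(q); rv=Ro.from_matrix(R0.T@R).as_rotvec()
        for k in range(1,n+1):
            q=step(q,p0+(p-p0)*k/n,R0@Ro.from_rotvec(rv*k/n).as_matrix()); Qs.append(q)
    return q,np.array(Qs)
E
python3 - <<'E'
from sim import *
from h import r
from plan import Rdown
s=r.read_state(); q=s["joints"]; p,R=fk(q); print(p-s["eef_pos"],np.abs(R-s["eef_rot"]).max())
import kin
print([ (fk(a)[0]-b).round(5) for a,b in zip(kin.Q,kin.P)])
q0=np.array([-2.14334004,1.29069183,.67567824,1.51123667,.82344738,1.59066523,-2.24973126])
qe,Q=path(q0,[(np.array([.40,0,.30]),Rdown(80))],40); print(Q[::5].round(2))
E
```

```text
[ 1.43997536e-05 -3.61368496e-05 -5.28407174e-05] 2.1423834928313568e-16
[array([ 4.e-05, -4.e-05, -5.e-05]), array([ 5.e-05, -2.e-05, -1.e-05]), array([ 4.e-05, -1.e-05,  1.e-05]), array([ 5.e-05, -2.e-05,  1.e-05])]
[[-2.14  1.29  0.68  1.51  0.82  1.59 -2.25]
 [-2.23  1.06  0.62  1.89  0.93  1.33 -2.29]
 [-2.29  0.8   0.61  2.21  1.08  1.12 -2.29]
 [-2.31  0.47  0.63  2.42  1.23  1.   -2.18]
 [-2.29 -0.03  0.61  2.42  1.24  1.08 -1.8 ]
 [-1.94 -0.29  0.46  2.42  1.09  1.03 -1.17]
 [-1.34 -0.29  0.43  2.4   0.64  0.79 -0.17]
 [-1.21 -0.29  0.7   2.22  0.28  0.92  0.61]
 [-1.38 -0.01  1.26  2.02  0.02  1.12  1.27]]
```

```bash
cat > wp.py <<'E'
import numpy as np
from plan import Rdown
X,Y,A=.5345,.0200,-.155
def jw(P): 
    c,s=np.cos(A),np.sin(A); return np.array([X+c*P[0]-s*P[1],Y+s*P[0]+c*P[1],P[2]])
def bar(th): return jw([0,-.048+.142*np.cos(th),.097+.142*np.sin(th)])
G=np.array([0,0,.0187])
RJ=Rdown(90+np.degrees(A))
ROD=np.array([.4105,-.3505])
E
python3 - <<'E'
from sim import *; from wp import *
from h import r
q=r.read_state()["joints"]
print(bar(2.37),bar(1.57),bar(0))
def go(q,ys):
    w=[(bar(2.37)-G+[0,0,.07],RJ),(bar(2.37)-G,RJ)]+[(bar(t)-G,RJ) for t in np.linspace(2.3,0,12)]+[(bar(0)-G+[0,0,.12],RJ)]
    Rr=Rdown(ys)
    w+=[(np.array([*ROD,.26]),Rr),(np.array([*ROD,.122]),Rr),(np.array([*ROD,.26]),Rr),(np.array([X,Y,.26]),Rr),(np.array([X,Y,.132]),Rr)]
    for k,x in enumerate(w):
        q,Q=path(q,[x],15); p,_,_,e=fk(q,True); print(k,q.round(2),np.linalg.norm(p-x[0]).round(4),"el",e[0].round(2),"wr",e[1].round(2))
go(q,81); print(); go(q,40)
E
```

```text
[ 0.51137606 -0.12799005  0.19601344] [ 0.52710721 -0.02731283  0.23899995] [0.54901173 0.11287308 0.097     ]
0 [ 0.98  0.55 -1.22  1.75  0.55  1.24  1.03] 0.0 el [ 0.14 -0.24  0.77] wr [ 0.51 -0.13  0.61]
1 [ 0.93  0.63 -1.16  1.84  0.64  1.12  0.96] 0.0 el [ 0.17 -0.26  0.75] wr [ 0.51 -0.13  0.54]
2 [ 0.93  0.62 -1.16  1.83  0.63  1.13  0.95] 0.0 el [ 0.17 -0.26  0.75] wr [ 0.51 -0.12  0.55]
3 [ 0.89  0.6  -1.18  1.81  0.6   1.15  0.93] 0.0 el [ 0.17 -0.25  0.76] wr [ 0.52 -0.1   0.57]
4 [ 0.85  0.58 -1.19  1.8   0.59  1.17  0.89] 0.0 el [ 0.18 -0.23  0.76] wr [ 0.52 -0.07  0.58]
5 [ 0.8   0.58 -1.19  1.79  0.58  1.18  0.84] 0.0 el [ 0.19 -0.22  0.76] wr [ 0.52 -0.04  0.59]
6 [ 0.73  0.58 -1.18  1.78  0.58  1.18  0.79] 0.0 el [ 0.2  -0.21  0.76] wr [ 0.53 -0.01  0.59]
7 [ 0.67  0.59 -1.17  1.78  0.59  1.18  0.73] 0.0 el [ 0.22 -0.2   0.76] wr [0.53 0.02 0.58]
8 [ 0.6   0.61 -1.15  1.78  0.61  1.16  0.67] 0.0 el [ 0.24 -0.19  0.75] wr [0.54 0.04 0.57]
9 [ 0.54  0.64 -1.13  1.78  0.63  1.14  0.62] 0.0 el [ 0.26 -0.18  0.75] wr [0.54 0.07 0.55]
10 [ 0.48  0.67 -1.1   1.79  0.67  1.1
[... 2111 characters left out ...]
 -0.16  0.71] wr [0.55 0.11 0.47]
13 [ 0.37  0.78 -1.01  1.83  0.79  0.99  0.43] 0.0 el [ 0.34 -0.15  0.7 ] wr [0.55 0.11 0.45]
14 [ 0.44  0.64 -1.13  1.73  0.62  1.18  0.56] 0.0 el [ 0.28 -0.15  0.75] wr [0.55 0.11 0.57]
15 [ 1.34  0.48 -1.04  1.71  0.44  1.21  0.89] 0.0 el [ 0.04 -0.24  0.79] wr [ 0.41 -0.35  0.63]
16 [ 1.25  0.63 -0.92  1.86  0.61  0.96  0.74] 0.0 el [ 0.08 -0.3   0.75] wr [ 0.41 -0.35  0.49]
17 [ 1.34  0.48 -1.04  1.71  0.44  1.21  0.89] 0.0 el [ 0.04 -0.24  0.79] wr [ 0.41 -0.35  0.63]
18 [ 0.61  0.48 -1.06  1.72  0.45  1.21  0.14] 0.0 el [ 0.19 -0.16  0.79] wr [0.53 0.02 0.63]
19 [ 0.53  0.62 -0.96  1.86  0.61  0.98 -0.  ] 0.0 el [ 0.26 -0.17  0.75] wr [0.53 0.02 0.5 ]
```

Run:
```python
from plan import *; from wp import *
rows(bar(2.37)-G+[0,0,.06],RJ,.06)
```

```text
N 4 from [0.3987 0.0335 0.2946] rv [-0.2   0.22 -1.2 ] d [-0.1389 -0.139   0.0583]
[-0.1, 0.1, -0.3, -0.0347, -0.0348, 0.0146, 0.06],
[-0.1, 0.1, -0.6, -0.0695, -0.0695, 0.0291, 0.06],
[-0.2, 0.2, -0.9, -0.1042, -0.1043, 0.0437, 0.06],
[-0.2, 0.2, -1.2, -0.1389, -0.139, 0.0583, 0.06],
```

Emit:
apply_moves:
  targets:
    - [[0, 0, -0.3, -0.035, -0.035, 0.005, 0.06], [0, 0, -0.6, -0.07, -0.07, 0.02, 0.06], [-0.2, 0.2, -0.9, -0.104, -0.104, 0.04, 0.06], [-0.2, 0.2, -1.2, -0.139, -0.139, 0.058, 0.06], [-0.2, 0.2, -1.2, -0.139, -0.139, 0.058, 0.06]]

```text
time: 7.55
eef_pos: [0.5128, -0.1299, 0.2367]
eef_rot: [[-0.988, 0.157, 0.0], [0.157, 0.988, 0.0], [0.0, 0.0, -1.0]]
force: [-0.3, 1.3, -0.3]
opening: 0.06
```

Run:
```python
from plan import *; from wp import *
for i in range(2): c=optics.capture("wrist")
cv2.imwrite("pics/w7.png",c["image"][:,:,::-1]); np.save("w7.npy",c,allow_pickle=True)
c=optics.capture("side"); crop(c["image"],240,80,420,260,"pics/s7.png",4)
print(r.read_state()["time"],r.read_state()["joints"],r.read_state()["eef_pos"])
```

```text
7.7 [ 0.97617929  0.56134931 -1.21471795  1.76308496  0.56168928  1.21837553
  1.02362508] [ 0.51185617 -0.12678645  0.23855876]
```

View pics/w7.png

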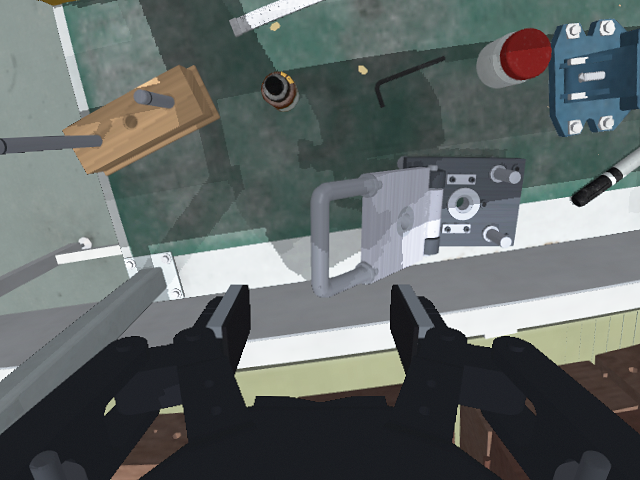

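View pics/s7.png

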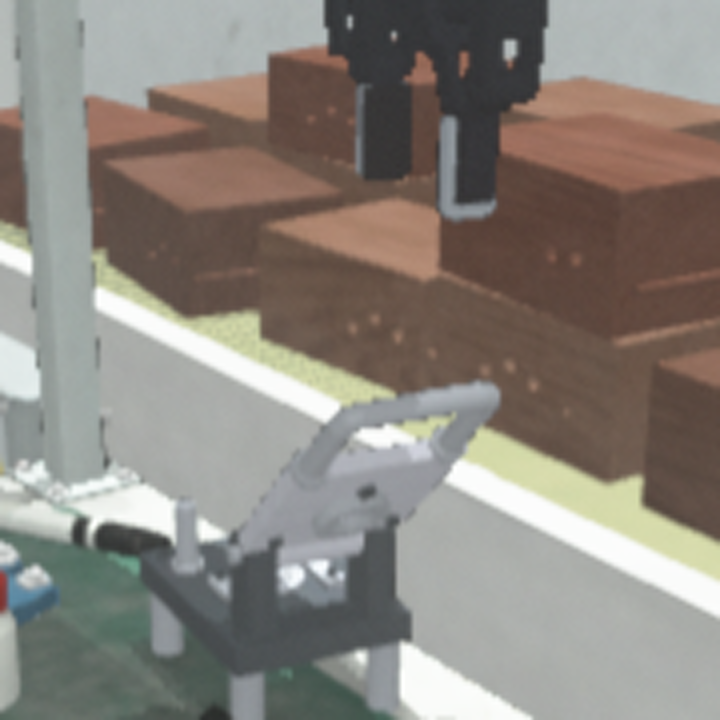

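Run:
```python
from plan import *; from wp import *
w=np.load("w7.npy",allow_pickle=True).item()
crop(w["image"],290,140,540,310,"pics/w7j.png",3.2)
crop(w["image"],0,50,240,190,"pics/w7s.png",3.3)
c=np.load("side0.npy",allow_pickle=True).item()
p=r.read_state()["eef_pos"]; q=proj(c,[p,bar(2.37)]); print((q-[240,80])*4)
```

```text
[[415.96306111 306.57834755]
 [414.30408997 408.27563351]]
```

View pics/w7j.png

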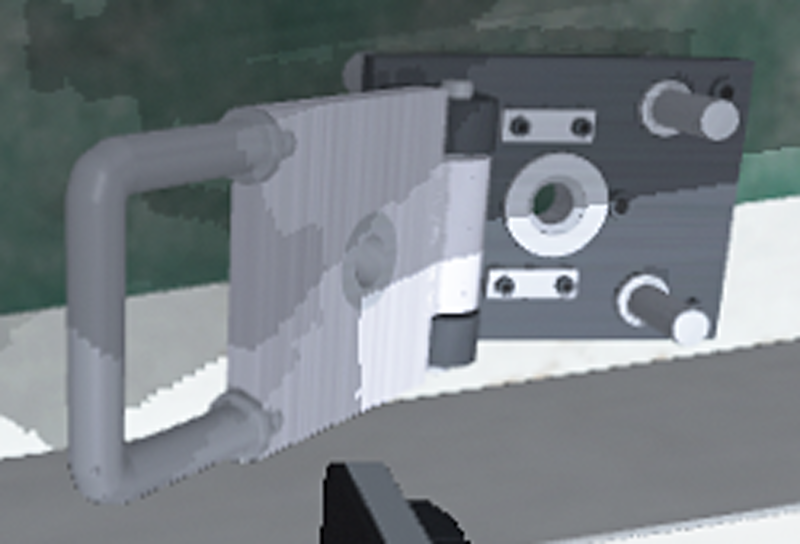

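View pics/w7s.png

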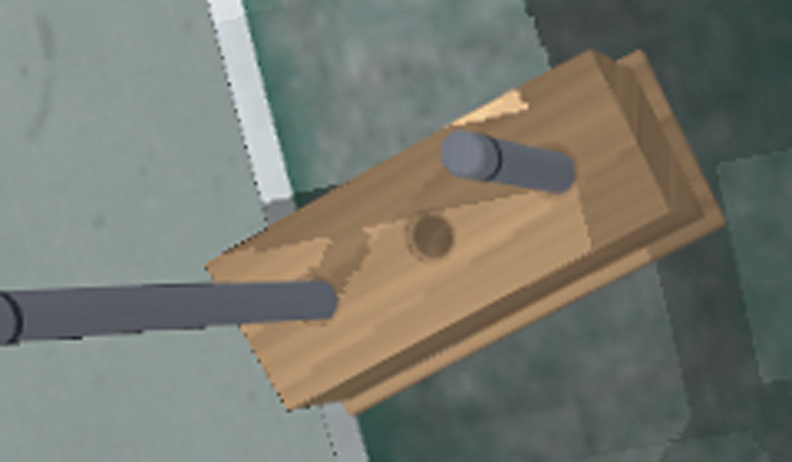

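Run:
```python
from plan import *; from wp import *
c=optics.capture("side"); s=r.read_state(); R=s["eef_rot"];p=s["eef_pos"]
print(p,s["opening"])
for d in (0,-.0187,-.04,-.06):
  for y in (-.03,.03):
    print(d,y,(proj(c,[p+R@[0,y,d]])[0]-[240,80])*4)
w=optics.capture("wrist")
for d in (0,-.0187,-.04,-.06):
  for y in (-.03,.03):
    print("w",d,y,proj(w,[p+R@[0,y,d]])[0])
cv2.imwrite("pics/w8.png",w["image"][:,:,::-1])
crop(c["image"],240,80,420,260,"pics/s8.png",4)
```

```text
[ 0.51172928 -0.12684228  0.23863522] 0.059833031302981184
0 -0.03 [452.78780366 326.58684121]
0 0.03 [381.01954928 287.56006924]
-0.0187 -0.03 [454.27262745 279.53119705]
-0.0187 0.03 [381.67166536 242.92241585]
-0.04 -0.03 [456.01009474 224.63406204]
-0.04 0.03 [382.4335794  190.91722768]
-0.06 -0.03 [457.68833087 171.77527723]
-0.06 0.03 [383.16832622 140.91578215]
w 0 -0.03 [264.44807657 267.93249429]
w 0 0.03 [374.6261273  267.87218802]
w -0.0187 -0.03 [258.79587656 281.6742366 ]
w -0.0187 0.03 [380.14078301 281.61541059]
w -0.04 -0.03 [250.81040438 301.13286451]
w -0.04 0.03 [387.93288735 301.07910845]
w -0.06 -0.03 [241.21424009 324.58681856]
w -0.06 0.03 [397.29827318 324.54409674]
```

View pics/s8.png

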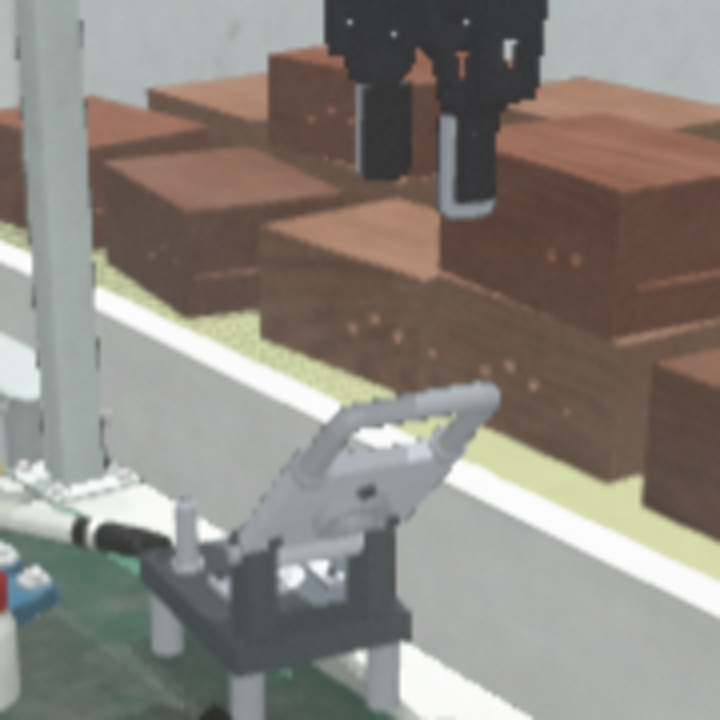

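Emit:
apply_moves:
  targets:
    - [[0, 0, 0, 0, 0, 0, 0.012], [0, 0, 0, 0, 0, 0, 0.012], [0, 0, 0, 0, 0, 0, 0.012], [0, 0, 0, 0, 0, 0, 0.012]]

```text
time: 8.3
eef_pos: [0.5116, -0.1271, 0.2386]
eef_rot: [[-0.988, 0.153, 0.002], [0.153, 0.988, -0.001], [-0.002, -0.001, -1.0]]
force: [-0.1, -0.0, 0.7]
opening: 0.0119
```

Run:
```python
from plan import *; from wp import *
c=optics.capture("side"); s=r.read_state(); R=s["eef_rot"];p=s["eef_pos"]
print(p,s["opening"],s["time"])
im=c["image"].copy()
w=optics.capture("wrist"); wi=w["image"].copy()
for d in (0,-.02,-.04,-.06):
  for y in (-.006,.006):
    q=proj(w,[p+R@[0.011,y,d]])[0]; print("w",d,y,q); cv2.circle(wi,tuple(np.round(q).astype(int)),1,(255,0,0),-1)
    q=proj(c,[p+R@[0.0,y,d]])[0]; cv2.circle(im,tuple(np.round(q).astype(int)),1,(255,0,0),-1)
cv2.imwrite("pics/w9.png",wi[:,:,::-1])
crop(im,300,80,420,200,"pics/s9.png",5)
```

```text
[ 0.51161386 -0.12706643  0.23857022] 0.012150654951989215 8.35
w 0 -0.006 [308.29073975 248.73884458]
w 0 0.006 [330.72474002 248.72477899]
w -0.02 -0.006 [306.95331148 261.71746163]
w -0.02 0.006 [331.89881638 261.70328594]
w -0.04 -0.006 [305.28260234 277.95662773]
w -0.04 0.006 [333.36530094 277.94283463]
w -0.06 -0.006 [303.1386292  298.83935376]
w -0.06 0.006 [335.24692844 298.82695835]
```

View pics/w9.png

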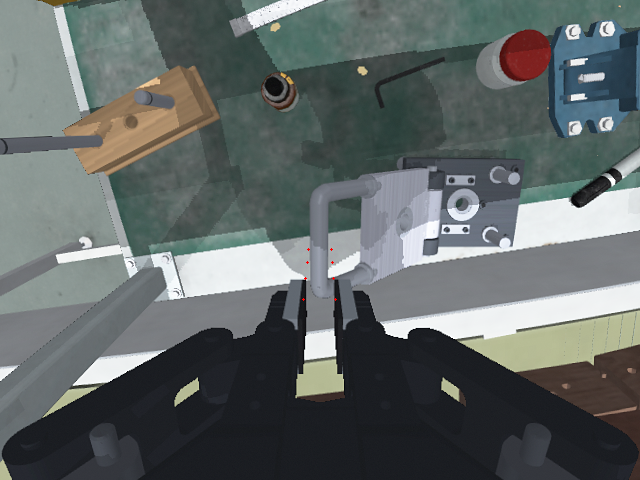

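View pics/s9.png

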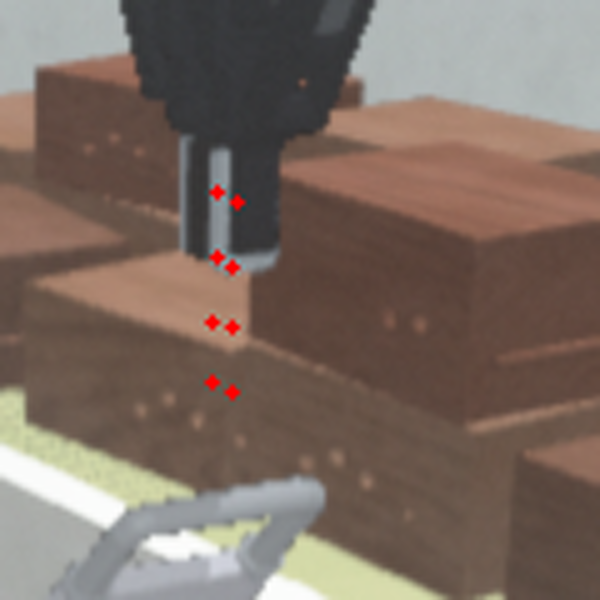

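Run:
```python
from plan import *
S={"w2":([0.26147982,0.56750529,0.27127633],[[-0.24955839,0.41846359,0.87327478],[0.11282275,0.90823128,-0.40297266],[-0.96176485,-0.00203995,-0.27386895]])}
w=np.load("w2.npy",allow_pickle=True).item(); p,R=map(np.array,S["w2"])
wi=w["image"].copy()
for x in (.011,-.011):
 for d in (0,-.02,-.04,-.055):
  for y in (-.0427,.0427):
    q=proj(w,[p+R@[x,y,d]])[0]; print(x,d,y,q.round()); cv2.circle(wi,tuple(np.round(q).astype(int)),2,(255,0,0) if x>0 else (0,255,0),-1)
cv2.imwrite("pics/w2b.png",wi[:,:,::-1])
# camera in tool frame for several captures
for n,(pp,RR) in {"w2":(p,R)}.items():
    Rc,t,C=cam(w); print(R.T@(C-p))
s=r.read_state(); c=optics.capture("wrist"); print(s["eef_rot"].T@(cam(c)[2]-s["eef_pos"]))
```

```text
0.011 0 -0.0427 [240. 248.]
0.011 0 0.0427 [399. 248.]
0.011 -0.02 -0.0427 [232. 261.]
0.011 -0.02 0.0427 [408. 261.]
0.011 -0.04 -0.0427 [221. 277.]
0.011 -0.04 0.0427 [418. 277.]
0.011 -0.055 -0.0427 [210. 292.]
0.011 -0.055 0.0427 [428. 292.]
-0.011 0 -0.0427 [243. 286.]
-0.011 0 0.0427 [396. 286.]
-0.011 -0.02 -0.0427 [235. 302.]
-0.011 -0.02 0.0427 [404. 302.]
-0.011 -0.04 -0.0427 [225. 322.]
-0.011 -0.04 0.0427 [414. 322.]
-0.011 -0.055 -0.0427 [215. 341.]
-0.011 -0.055 0.0427 [423. 341.]
[ 0.07058887  0.0002919  -0.18190456]
[ 0.07047487  0.00041846 -0.18103122]
```

View pics/w2b.png

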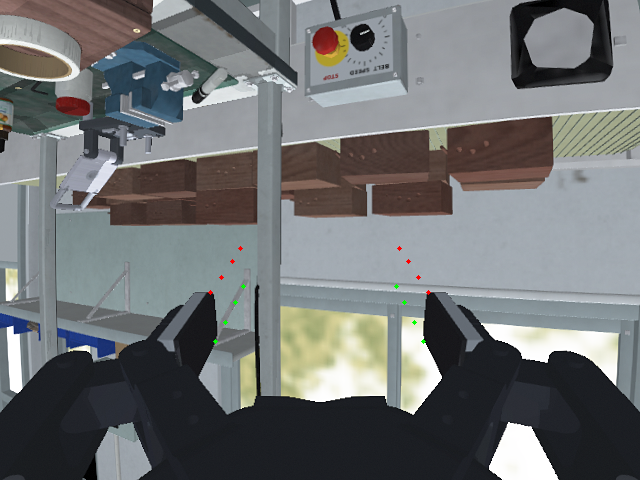

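```bash
cat > fit3.py <<'E'
from fit2 import *
v=np.load("w7.npy",allow_pickle=True).item()
M=lambda a,b:(290+a/3.2-.34,140+b/3.2-.34)
N=lambda a,b:(a/3.3-.35,50+b/3.3-.35)
vb=[(0,0,.059),(.047,.062,.056),(-.047,.062,.056)]; vpx=[M(556,204),M(715,339),M(752,62)]
vl=[(-.034,.142,0),(.034,.142,0),(0,.048,-.005),(.042,.093,-.005),(-.042,.093,-.005)]; vlpx=[M(97,168),M(97,472),M(371,260),M(247,461),M(231,110)]
def res3(p,wt=(.4,1,1)):
    c=proj(v,np.r_[jp(p,vb),jp(p,leafp(p[3],vl))])-np.array(vpx+vlpx)
    a=res2(p); return np.r_[a[:12]*wt[0],a[12:]*wt[1],c.ravel()*wt[2]]
if __name__=="__main__":
    for wt in [(.4,1,1),(0,1,1),(0,0,1)]:
        s=least_squares(res3,[.534,.02,-.155,2.37],kwargs=dict(wt=wt),loss="soft_l1"); print(wt,s.x)
    print(res3(s.x,(1,1,1)).reshape(-1,2).round(1)[-8:])
    print("bush",atz(v,M(556,204),.059))
    print("mid hole",atz(v,N(433,237),.044),"rod hole",atz(v,N(320,302),.044),"dowel hole",atz(v,N(566,177),.044),"dowel top",atz(v,N(466,155),.102))
    s=least_squares(res3,[.534,.02,-.155,2.37],kwargs=dict(wt=(0,1,1)),loss="soft_l1").x
    print("bar mid",jp(s,leafp(s[3],[(0,.142,0)])))
E
python3 fit3.py | tail -16
```

```text
stand corner [ 0.44490302 -0.37034367  0.044     ]
stand corner [ 0.39647045 -0.38309238  0.044     ]
(0.4, 1, 1) [ 0.53434267  0.01967426 -0.15540865  2.36932708]
(0, 1, 1) [ 0.53433326  0.01968286 -0.15531465  2.36962247]
(0, 0, 1) [ 0.53442941  0.0193658  -0.15618503  2.36487038]
[[-0.1  0.3]
 [-0.3  0.3]
 [ 0.9 -0.6]
 [-1.  -0.4]
 [-0.9  4. ]
 [-0.8 -0. ]
 [ 2.2 -0.2]
 [11.7 -0.3]]
bush [0.53409522 0.01945868 0.059     ]
mid hole [ 0.39831076 -0.30691881  0.044     ] rod hole [ 0.4107656  -0.34959771  0.044     ] dowel hole [ 0.38860872 -0.26043011  0.044     ] dowel top [ 0.3868185  -0.26304968  0.102     ]
bar mid [[ 0.51116854 -0.12826297  0.19605186]]
```

Emit:
apply_moves:
  targets:
    - [[0, 0, 0, 0, -0.001, 0.015, 0.03], [0, 0, 0, 0, -0.001, 0.035, 0.03], [0, 0, 0, 0, -0.001, 0.055, 0.03], [0, 0, 0, 0, -0.001, 0.075, 0.03], [0, 0, 0, 0, -0.001, 0.09, 0.03], [0, 0, 0, 0, -0.001, 0.102, 0.03], [0, 0, 0, 0, -0.001, 0.102, 0.03]]

```text
time: 9.32
eef_pos: [0.5114, -0.128, 0.1359]
eef_rot: [[-0.988, 0.153, 0.001], [0.153, 0.988, -0.001], [-0.001, -0.001, -1.0]]
force: [0.2, -0.1, 0.2]
opening: 0.03
```

Run:
```python
from plan import *
c=optics.capture("side"); w=optics.capture("wrist"); s=r.read_state(); print(s["eef_pos"],s["force"])
cv2.imwrite("pics/w10.png",w["image"][:,:,::-1]); crop(c["image"],280,120,400,260,"pics/s10.png",5)
```

```text
[ 0.5119286  -0.12810637  0.1369265 ] [-0.41276444  0.37675297 -0.70759901]
```

View pics/s10.png

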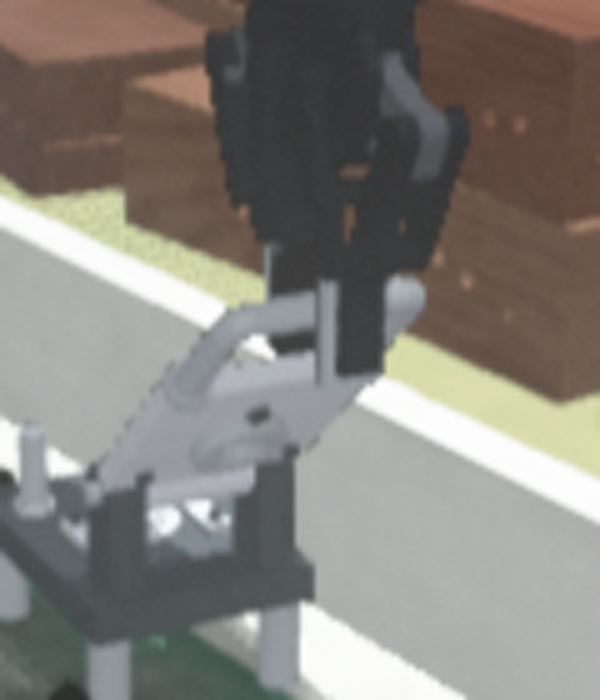

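View pics/w10.png

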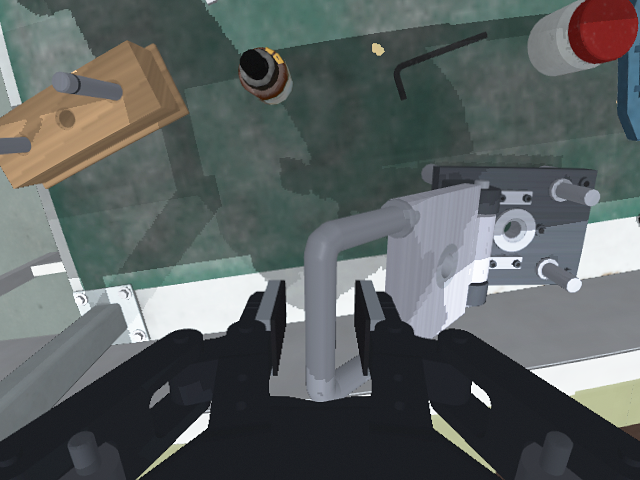

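Emit:
apply_moves:
  targets:
    - [[0, 0, 0, 0, 0, 0, 0.008], [0, 0, 0, 0, 0, 0, 0.006], [0, 0, 0, 0, 0, 0, 0.006]]
  squeeze: 35

```text
time: 9.8
eef_pos: [0.5122, -0.1283, 0.1373]
eef_rot: [[-0.988, 0.153, 0.003], [0.153, 0.988, -0.002], [-0.003, -0.001, -1.0]]
force: [0.5, -2.4, 3.7]
opening: 0.0106
```

Run:
```python
from plan import *
c=optics.capture("side"); s=r.read_state(); print(s["eef_pos"],s["eef_rot"][:,1],s["force"],s["opening"])
crop(c["image"],280,120,400,260,"pics/s11.png",5)
```

```text
[ 0.51215954 -0.12832285  0.13720297] [ 0.15315045  0.9882021  -0.00124619] [ 1.48475847 -1.79898565  4.7081048 ] 0.011067111118289012
```

View pics/s11.png

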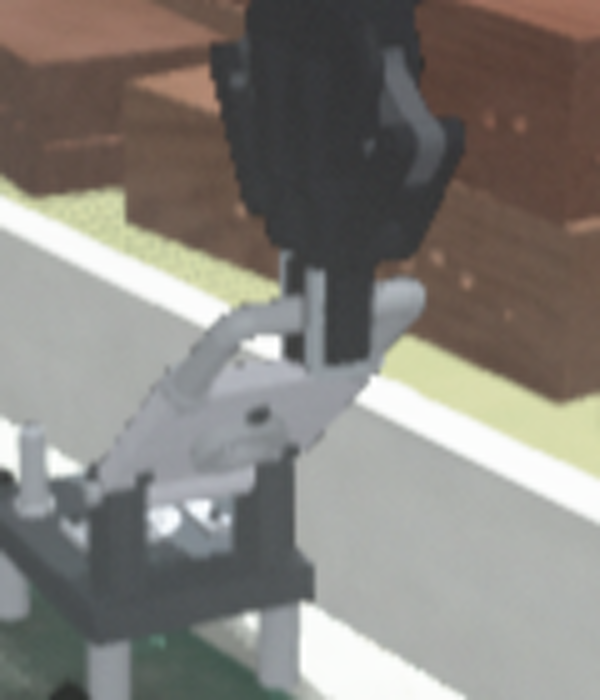

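```bash
sed -i 's/^X,Y,A=.*/X,Y,A=.5343,.0197,-.1553/' wp.py
python3 - <<'E'
from plan import *; from wp import *
s=r.read_state(); R=s["eef_rot"]
for t in np.linspace(2.37,0,17)[1:]:
    print(round(t,3),(R.T@(bar(t)-bar(2.37))).round(4).tolist())
E
```

```text
2.222 [-0.0001, 0.0157, -0.014]
2.074 [-0.0001, 0.0333, -0.0254]
1.926 [-0.0002, 0.0524, -0.0342]
1.778 [-0.0002, 0.0726, -0.0401]
1.629 [-0.0003, 0.0934, -0.0429]
1.481 [-0.0003, 0.1144, -0.0426]
1.333 [-0.0003, 0.1352, -0.0392]
1.185 [-0.0003, 0.1552, -0.0327]
1.037 [-0.0003, 0.174, -0.0234]
0.889 [-0.0003, 0.1913, -0.0115]
0.741 [-0.0003, 0.2066, 0.0029]
0.592 [-0.0003, 0.2196, 0.0194]
0.444 [-0.0002, 0.23, 0.0377]
0.296 [-0.0002, 0.2377, 0.0573]
0.148 [-0.0001, 0.2423, 0.0778]
0.0 [-0.0001, 0.2439, 0.0987]
```

Emit:
apply_moves:
  targets:
    - [[0, 0, 0, 0, 0.0157, -0.014, 0.006], [0, 0, 0, 0, 0.033, -0.0254, 0.006], [0, 0, 0, 0, 0.052, -0.034, 0.006], [0, 0, 0, 0, 0.0726, -0.04, 0.006], [0, 0, 0, 0, 0.0934, -0.043, 0.006], [0, 0, 0, 0, 0.1144, -0.0426, 0.006], [0, 0, 0, 0, 0.135, -0.039, 0.006], [0, 0, 0, 0, 0.155, -0.0327, 0.006]]

```text
time: 10.85
eef_pos: [0.5358, 0.0249, 0.1697]
eef_rot: [[-0.988, 0.154, 0.003], [0.154, 0.988, -0.003], [-0.003, -0.003, -1.0]]
force: [1.0, -2.8, 3.6]
opening: 0.0108
```

Run:
```python
from plan import *; from wp import *
s=r.read_state(); R=s["eef_rot"]; print(s["eef_pos"],R[:,2],s["force"],s["opening"],s["joints"].round(2))
off=np.array([.0,0,-.0590])
for t in np.linspace(1.04,0,8): print(round(t,3),(R.T@(bar(t)+off-s["eef_pos"])).round(4).tolist())
c=optics.capture("side"); crop(c["image"],260,120,400,260,"pics/s12.png",4)
```

```text
[0.53583004 0.02485818 0.16970706] [ 0.00267657 -0.00296566 -0.99999202] [ 0.97454406 -2.75055105  3.59481546] 0.010841434475840855 [ 0.62  0.64 -1.13  1.82  0.65  1.11  0.67]
1.04 [0.0007, 0.0186, 0.0092]
0.891 [0.0007, 0.0359, 0.0211]
0.743 [0.0008, 0.0513, 0.0355]
0.594 [0.0008, 0.0645, 0.052]
0.446 [0.0009, 0.075, 0.0703]
0.297 [0.0009, 0.0827, 0.0899]
0.149 [0.001, 0.0874, 0.1105]
0.0 [0.001, 0.089, 0.1315]
```

View pics/s12.png

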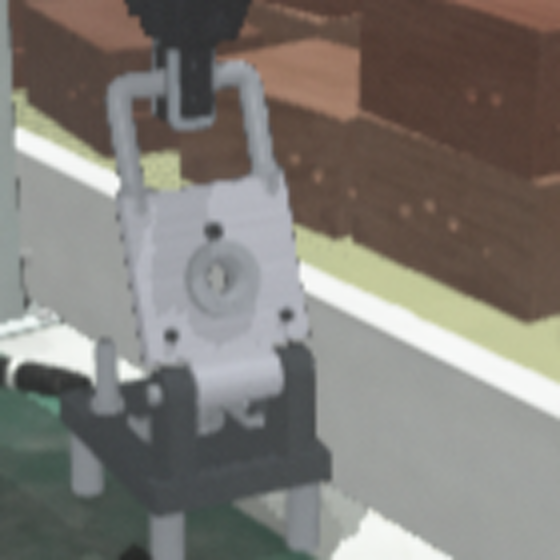

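Emit:
apply_moves:
  targets:
    - [[0, 0, 0, 0, 0.0186, 0.009, 0.006], [0, 0, 0, 0, 0.036, 0.021, 0.006], [0, 0, 0, 0, 0.0513, 0.0355, 0.006], [0, 0, 0, 0, 0.0645, 0.052, 0.006], [0, 0, 0, 0, 0.075, 0.07, 0.006], [0, 0, 0, 0, 0.0827, 0.09, 0.006], [0, 0, 0, 0, 0.0874, 0.11, 0.006], [0, 0, 0, 0, 0.089, 0.131, 0.006]]

```text
time: 11.9
eef_pos: [0.5501, 0.1126, 0.0376]
eef_rot: [[-0.988, 0.153, 0.003], [0.153, 0.988, -0.006], [-0.004, -0.006, -1.0]]
force: [-11.9, -35.7, 79.9]
opening: 0.0105
```

Run:
```python
from plan import *; from wp import *
s=r.read_state(); R=s["eef_rot"]; print(s["eef_pos"],R[:,2],s["force"],s["opening"],s["joints"].round(2))
c=optics.capture("side"); s=r.read_state();print(s["eef_pos"],s["force"]);crop(c["image"],220,120,380,260,"pics/s13.png",4)
```

```text
[0.55005096 0.11264577 0.03763266] [ 0.00289895 -0.00623955 -0.99997633] [-11.8729522  -35.68755562  79.94638919] 0.01045518785968162 [ 0.33  0.83 -0.96  1.85  0.86  0.94  0.38]
[0.55020545 0.11245268 0.03617891] [  3.60113986 -14.70937805   1.08903179]
```

View pics/s13.png

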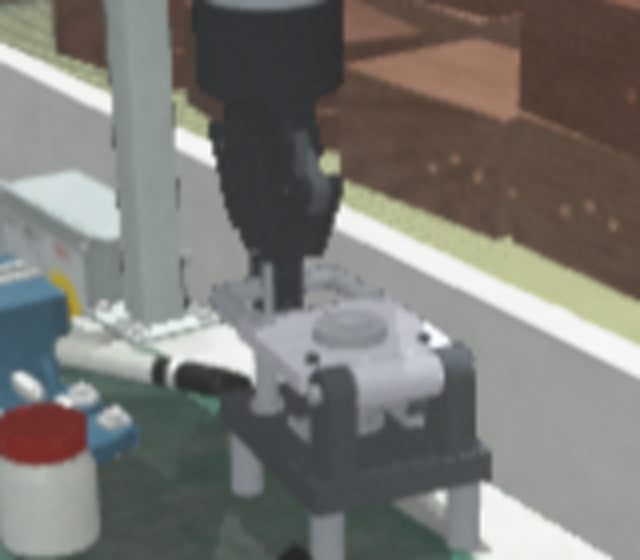

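Emit:
apply_moves:
  targets:
    - [[0, 0, 0, 0, 0, 0, 0.03], [0, 0, 0, 0, 0, 0, 0.03], [0, 0, 0, 0, 0, -0.02, 0.03], [0, 0, 0, 0, 0, -0.06, 0.03], [0, 0, 0, 0, 0, -0.11, 0.04], [0, 0, 0, 0, -0.04, -0.15, 0.05], [0, 0, 0, 0.02, -0.1, -0.18, 0.05]]

```text
time: 12.82
eef_pos: [0.518, 0.0244, 0.2163]
eef_rot: [[-0.989, 0.151, 0.005], [0.151, 0.989, -0.005], [-0.006, -0.004, -1.0]]
force: [0.4, -0.8, 0.9]
opening: 0.0496
```

Run:
```python
from plan import *; from wp import *
s=r.read_state(); R=s["eef_rot"]; print(s["eef_pos"],R[:,2],s["force"],s["opening"],s["joints"].round(2))
c=optics.capture("side"); crop(c["image"],220,120,380,260,"pics/s14.png",4)
w=optics.capture("wrist"); cv2.imwrite("pics/w14.png",w["image"][:,:,::-1])
```

```text
[0.51803448 0.02439037 0.21634123] [ 0.00522934 -0.00533341 -0.9999721 ] [ 0.41108961 -0.77774541  0.87011419] 0.049636568981133375 [ 0.67  0.56 -1.19  1.82  0.57  1.16  0.72]
```

View pics/s14.png

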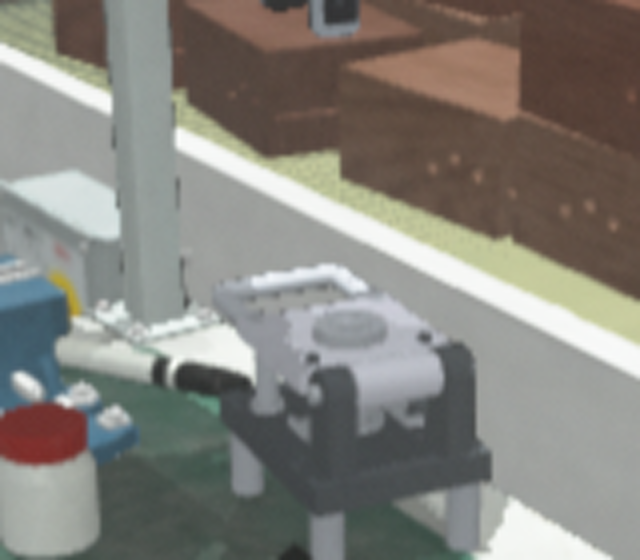

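View pics/w14.png

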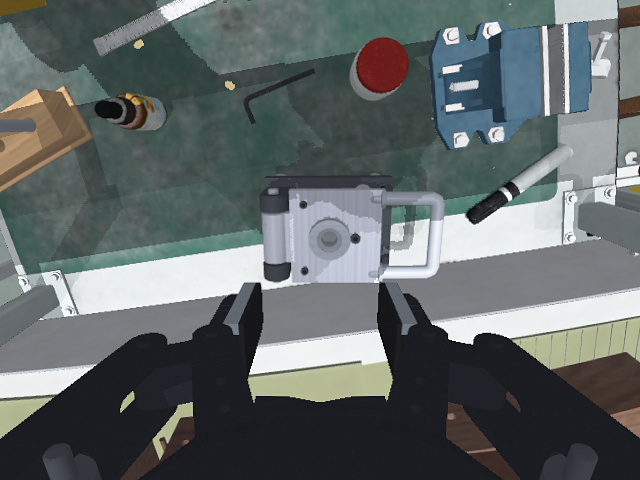

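Run:
```python
from plan import *; from wp import *
w=optics.capture("wrist"); s=r.read_state(); print(s["eef_pos"],s["dq"].round(3))
np.save("w15.npy",w,allow_pickle=True)
crop(w["image"],260,170,450,290,"pics/w15.png",4)
g=cv2.cvtColor(w["image"],cv2.COLOR_RGB2GRAY)
print(proj(w,[[X,Y,.109]]), proj(w,[bar(0)]))
```

```text
[0.51764281 0.02085022 0.21563855] [-0.088  0.041  0.005 -0.006  0.016 -0.016 -0.034]
[[325.84428711 239.44104081]] [[432.3416198  235.04307177]]
```

View pics/w15.png

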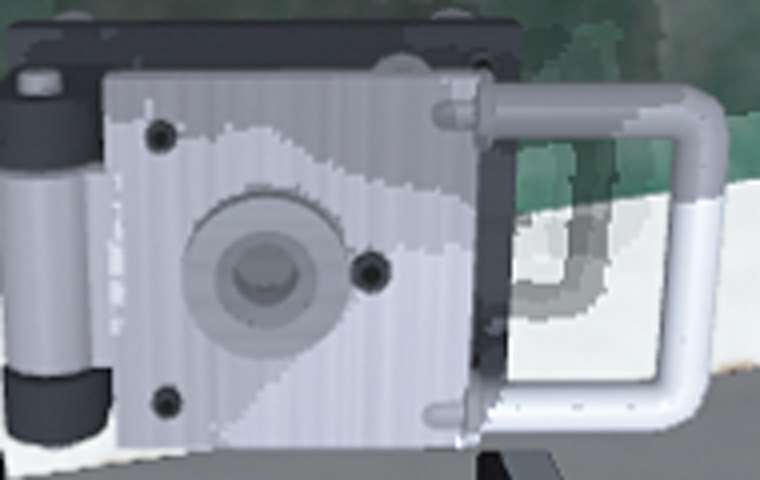

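Run:
```python
from plan import *; from wp import *
rows((.41,-.35,.18),Rdown(62),.06)
```

```text
N 8 from [0.5176 0.0209 0.2156] rv [-0.35  0.43 18.91] d [ 0.0479 -0.3829  0.0381]
[-0.0, 0.1, 2.4, 0.006, -0.0479, 0.0048, 0.06],
[-0.1, 0.1, 4.7, 0.012, -0.0957, 0.0095, 0.06],
[-0.1, 0.2, 7.1, 0.018, -0.1436, 0.0143, 0.06],
[-0.2, 0.2, 9.5, 0.024, -0.1915, 0.019, 0.06],
[-0.2, 0.3, 11.8, 0.03, -0.2393, 0.0238, 0.06],
[-0.3, 0.3, 14.2, 0.036, -0.2872, 0.0286, 0.06],
[-0.3, 0.4, 16.5, 0.042, -0.3351, 0.0333, 0.06],
[-0.3, 0.4, 18.9, 0.0479, -0.3829, 0.0381, 0.06],
```

Emit:
apply_moves:
  targets:
    - [[0, 0.1, 2.4, 0.006, -0.048, 0.0, 0.06], [0, 0.1, 4.7, 0.012, -0.096, 0.0, 0.06], [-0.1, 0.2, 7.1, 0.018, -0.144, 0.005, 0.06], [-0.2, 0.2, 9.5, 0.024, -0.1915, 0.01, 0.06], [-0.2, 0.3, 11.8, 0.03, -0.239, 0.015, 0.06], [-0.3, 0.3, 14.2, 0.036, -0.287, 0.02, 0.06], [-0.3, 0.4, 16.5, 0.042, -0.335, 0.03, 0.06], [-0.3, 0.4, 18.9, 0.048, -0.383, 0.038, 0.06]]

```text
time: 13.98
eef_pos: [0.4104, -0.3504, 0.1805]
eef_rot: [[-0.883, 0.469, 0.001], [0.469, 0.883, -0.001], [-0.001, -0.0, -1.0]]
force: [0.2, -1.1, 0.4]
opening: 0.0602
```

Run:
```python
from plan import *; from wp import *
for i in range(2): w=optics.capture("wrist")
c=optics.capture("side")
s=r.read_state(); print(s["time"],s["eef_pos"],s["joints"].round(2),s["dq"].round(3))
np.save("w16.npy",w,allow_pickle=True); np.save("s16.npy",c,allow_pickle=True)
cv2.imwrite("pics/w16.png",w["image"][:,:,::-1]); crop(c["image"],290,180,470,400,"pics/s16.png",3)
```

```text
14.125 [ 0.40981187 -0.35079185  0.17992489] [ 1.35  0.61 -1.08  1.8   0.6   1.1   1.13] [-0.036 -0.023 -0.043  0.024 -0.013 -0.005 -0.013]
```

View pics/w16.png

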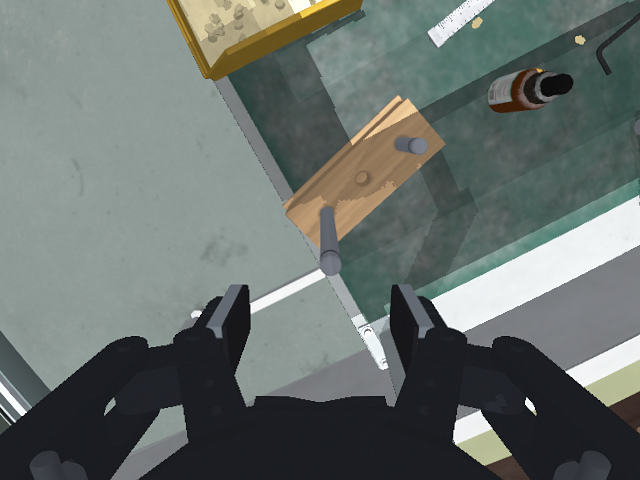

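View pics/s16.png

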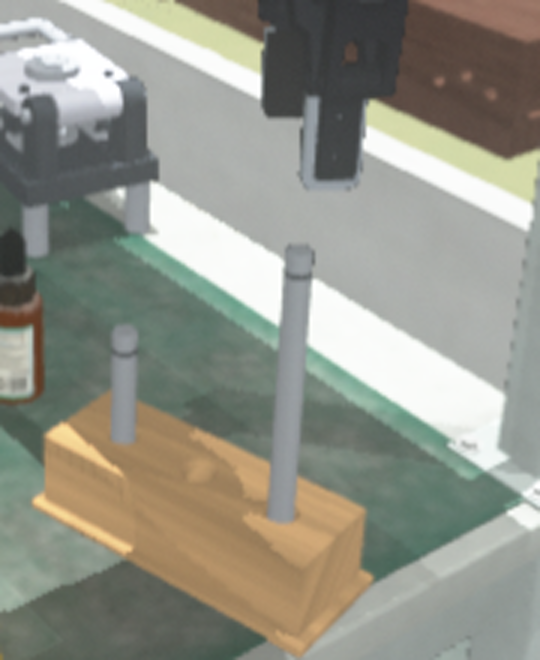

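Run:
```python
from plan import *; from wp import *
w=np.load("w16.npy",allow_pickle=True).item(); s=r.read_state(); R=s["eef_rot"]
crop(w["image"],280,160,440,300,"pics/w17.png",5)
for uv,z in [((330,262),.177),((328,213),.044),((362,178),.044),((417,146),.102)]:
    P=atz(w,uv,z); print(uv,P,(R.T@(P-s["eef_pos"])).round(4))
```

```text
(330, 262) [ 0.40755513 -0.35034107  0.177     ] [ 0.0022 -0.0007  0.0029]
(328, 213) [ 0.40995426 -0.3500066   0.044     ] [0.0003 0.0007 0.1359]
(362, 178) [ 0.39635696 -0.30860961  0.044     ] [0.0318 0.0308 0.1359]
(417, 146) [ 0.38532112 -0.2664507   0.102     ] [0.0613 0.0628 0.0779]
```

View pics/w17.png

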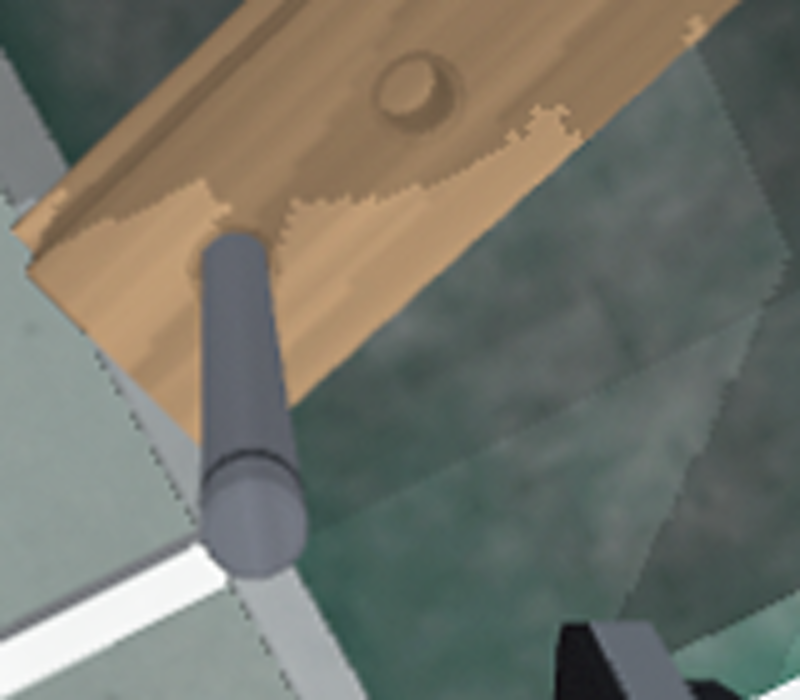

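Emit:
apply_moves:
  targets:
    - [[0, 0, 0, 0, 0, 0.015, 0.045], [0, 0, 0, 0, 0, 0.03, 0.045], [0, 0, 0, 0, 0, 0.05, 0.045], [0, 0, 0, 0, 0, 0.07, 0.045], [0, 0, 0, 0, 0, 0.085, 0.045], [0, 0, 0, 0, 0, 0.092, 0.045], [0, 0, 0, 0, 0, 0.092, 0.045]]

```text
time: 15.0
eef_pos: [0.4099, -0.3506, 0.0877]
eef_rot: [[-0.882, 0.471, 0.0], [0.471, 0.882, 0.001], [0.0, 0.0, -1.0]]
force: [0.2, 0.4, 0.8]
opening: 0.0452
```

Run:
```python
from plan import *; from wp import *
w=optics.capture("wrist");c=optics.capture("side")
s=r.read_state(); print(s["time"],s["eef_pos"],s["force"])
crop(w["image"],180,180,480,400,"pics/w18.png",2.6); crop(c["image"],290,160,470,400,"pics/s18.png",2.5)
```

```text
15.1 [ 0.41009663 -0.35089033  0.08836944] [0.37300786 0.61425077 0.34898077]
```

View pics/w18.png

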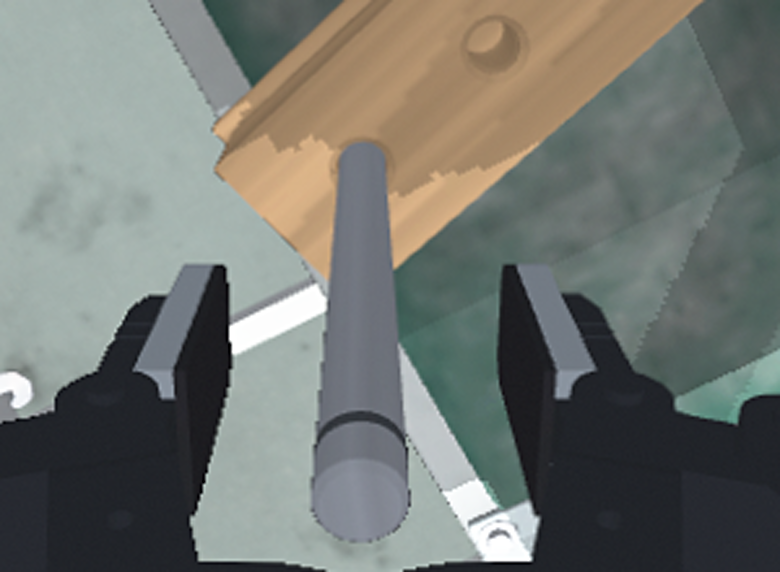

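View pics/s18.png

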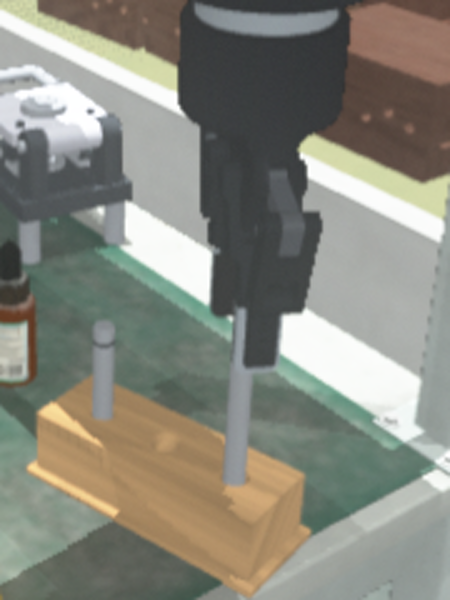

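Emit:
apply_moves:
  targets:
    - [[0, 0, 0, 0, 0, 0, 0.02], [0, 0, 0, 0, 0, 0, 0.006], [0, 0, 0, 0, 0, 0, 0.006], [0, 0, 0, 0, 0, 0, 0.006]]
  squeeze: 60

```text
time: 15.6
eef_pos: [0.4103, -0.3512, 0.0888]
eef_rot: [[-0.882, 0.471, 0.001], [0.471, 0.882, -0.001], [-0.002, -0.0, -1.0]]
force: [0.5, -0.4, 6.2]
opening: 0.0108
```

Emit:
apply_moves:
  targets:
    - [[0, 0, 0, 0, 0, -0.01, 0.006], [0, 0, 0, 0, 0, -0.025, 0.006], [0, 0, 0, 0, 0, -0.045, 0.006], [0, 0, 0, 0, 0, -0.07, 0.006], [0, 0, 0, 0, 0, -0.095, 0.006], [0, 0, 0, 0, 0, -0.12, 0.006], [0, 0, 0, 0, 0, -0.135, 0.006], [0, 0, 0, 0, 0, -0.135, 0.006]]

```text
time: 16.6
eef_pos: [0.4104, -0.3513, 0.2248]
eef_rot: [[-0.882, 0.471, 0.002], [0.471, 0.882, -0.002], [-0.003, -0.001, -1.0]]
force: [0.6, 0.7, -2.1]
opening: 0.0102
```

Run:
```python
from plan import *; from wp import *
w=optics.capture("wrist");c=optics.capture("side")
s=r.read_state(); print(s["time"],s["eef_pos"],s["force"],s["opening"],s["joints"].round(2))
np.save("w19.npy",w,allow_pickle=True); np.save("s19.npy",c,allow_pickle=True)
crop(w["image"],180,100,480,400,"pics/w19.png",2); crop(c["image"],290,100,470,360,"pics/s19.png",3)
rows((X,Y,.224),Rdown(62),.006)
```

```text
16.7 [ 0.40981349 -0.35102191  0.22329611] [-0.74074503 -0.1387129  -2.91992309] 0.010403281318320284 [ 1.38  0.56 -1.12  1.75  0.54  1.18  1.18]
N 8 from [ 0.4098 -0.351   0.2233] rv [-0.02  0.05 -0.12] d [ 0.0649  0.3856 -0.0009]
[-0.0, 0.0, -0.0, 0.0081, 0.0482, -0.0001, 0.006],
[-0.0, 0.0, -0.0, 0.0162, 0.0964, -0.0002, 0.006],
[-0.0, 0.0, -0.0, 0.0243, 0.1446, -0.0003, 0.006],
[-0.0, 0.0, -0.1, 0.0325, 0.1928, -0.0005, 0.006],
[-0.0, 0.0, -0.1, 0.0406, 0.241, -0.0006, 0.006],
[-0.0, 0.0, -0.1, 0.0487, 0.2892, -0.0007, 0.006],
[-0.0, 0.0, -0.1, 0.0568, 0.3374, -0.0008, 0.006],
[-0.0, 0.0, -0.1, 0.0649, 0.3856, -0.0009, 0.006],
```

View pics/w19.png

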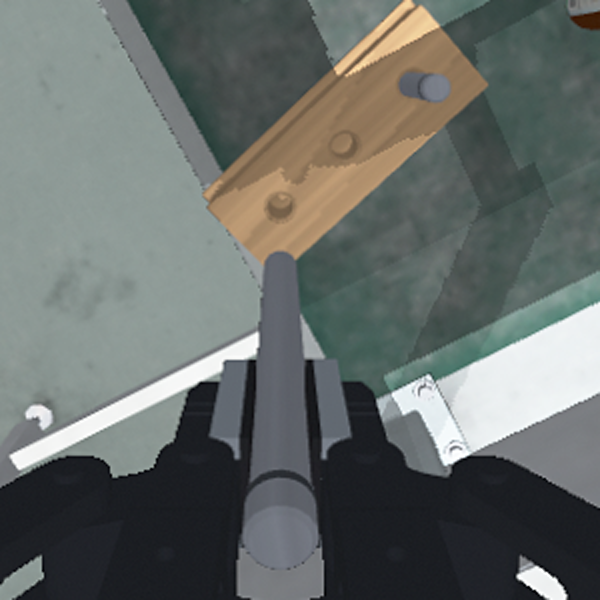

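View pics/s19.png

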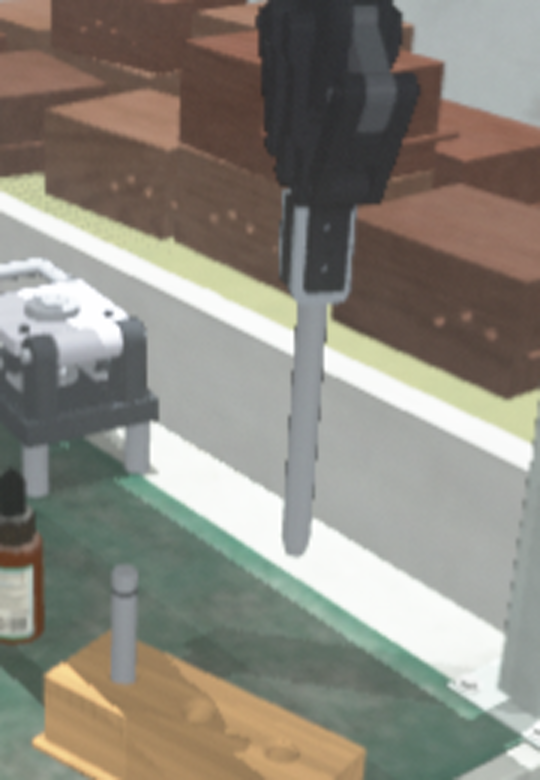

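```bash
cat > tri.py <<'E'
from plan import *; from wp import *
def tri(obs):
    A=[];b=[]
    for c,uv in obs:
        C,d=ray(c,uv); M=np.eye(3)-np.outer(d,d); A.append(M); b.append(M@C)
    A=np.vstack(A); b=np.hstack(b); x=np.linalg.lstsq(A,b,rcond=None)[0]
    return x,(np.linalg.norm((A@x-b)))
E
python3 - <<'E'
from tri import *
w=np.load("w19.npy",allow_pickle=True).item();c=np.load("s19.npy",allow_pickle=True).item()
p=np.array([.40981,-.35102,.2233])
tip=[*p[:2],.147]
print("pred w",proj(w,[tip]),"side",(proj(c,[tip])-[290,100])*3, "top w",proj(w,[[*p[:2],.312]]))
print(tri([(w,(320.3,228)),(c,(290+295/3,100+552/3))]))
print("wrist at z",atz(w,(320.3,228),.147))
crop(w["image"],280,200,360,400,"pics/w19b.png",4)
E
```

```text
pred w [[319.963747   229.25515322]] side [[290.00544856 554.30139813]] top w [[319.08472322 368.85638811]]
(array([ 0.4102763 , -0.35118884,  0.14763054]), np.float64(0.00225231092504784))
wrist at z [ 0.40906714 -0.35033522  0.147     ]
```

View pics/w19b.png

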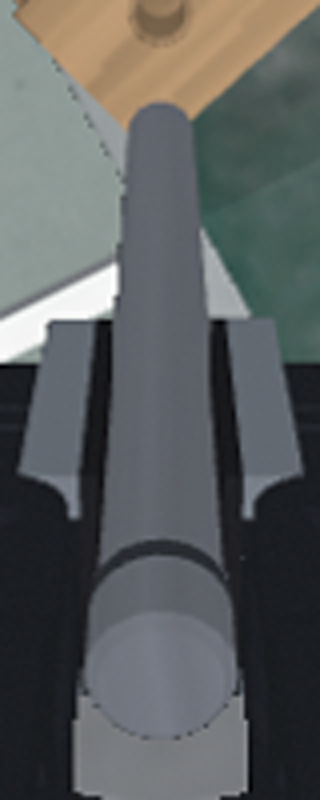

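Emit:
apply_moves:
  targets:
    - [[0, 0, 0, 0.008, 0.035, -0.001, 0.006], [0, 0, 0, 0.016, 0.085, -0.001, 0.006], [0, 0, 0, 0.024, 0.14, -0.001, 0.006], [0, 0, 0, 0.033, 0.195, -0.001, 0.006], [0, 0, 0, 0.041, 0.25, -0.001, 0.006], [0, 0, 0, 0.05, 0.305, -0.001, 0.006], [0, 0, 0, 0.06, 0.36, -0.001, 0.006], [0, 0, 0, 0.065, 0.3856, -0.001, 0.006]]

```text
time: 17.7
eef_pos: [0.5342, 0.023, 0.2234]
eef_rot: [[-0.884, 0.468, -0.0], [0.468, 0.884, 0.0], [0.0, 0.0, -1.0]]
force: [-0.0, 0.4, -2.2]
opening: 0.0104
```

Emit:
apply_moves:
  targets:
    - [[0, 0, 0, 0, 0, 0, 0.006], [0, 0, 0, 0, 0, 0, 0.006]]

```text
time: 17.95
eef_pos: [0.5337, 0.0225, 0.2226]
eef_rot: [[-0.884, 0.468, -0.002], [0.468, 0.884, 0.0], [0.001, -0.001, -1.0]]
force: [0.1, 0.1, -1.8]
opening: 0.0104
```

Run:
```python
from tri import *
w=optics.capture("wrist");c=optics.capture("side")
s=r.read_state(); print(s["time"],s["eef_pos"],s["force"],s["opening"],s["dq"].round(3))
np.save("w20.npy",w,allow_pickle=True); np.save("s20.npy",c,allow_pickle=True)
crop(w["image"],220,140,440,400,"pics/w20.png",2.3); crop(c["image"],270,100,390,260,"pics/s20.png",3.7)
p=s["eef_pos"]
print("pred tip w",proj(w,[[*p[:2],p[2]-.0763]]),"bush",proj(w,[[X,Y,.109]]),"side tip",(proj(c,[[*p[:2],p[2]-.0763]])-[270,100])*3.7,"bush",(proj(c,[[X,Y,.109]])-[270,100])*3.7)
rows((X,Y,p[2]),Rdown(62),.006)
```

```text
18.05 [0.53388603 0.02184138 0.22296153] [ 0.19339282 -0.4705589  -2.0415604 ] 0.010622920995371281 [ 0.005 -0.005 -0.003 -0.002 -0.    -0.    -0.002]
pred tip w [[319.31393725 231.75451824]] bush [[317.46023764 221.5728609 ]] side tip [[130.1112498  305.51398443]] bush [[133.74878909 373.74349286]]
N 1 from [0.5339 0.0218 0.223 ] rv [-0.03 -0.05  0.  ] d [-0.0014 -0.0017 -0.    ]
[-0.0, -0.1, 0.0, -0.0014, -0.0017, -0.0, 0.006],
```

View pics/w20.png

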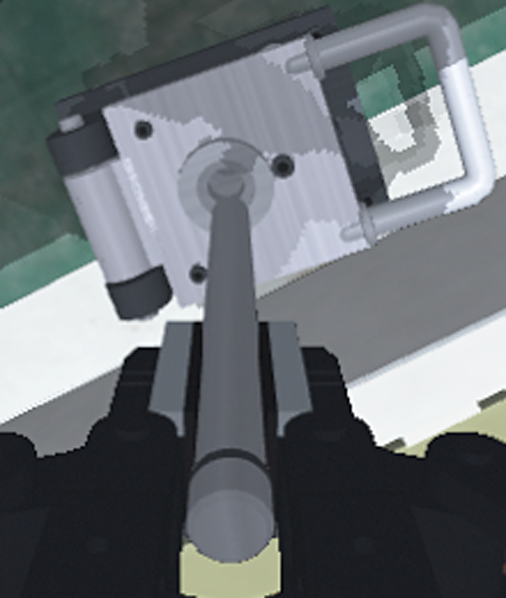

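View pics/s20.png

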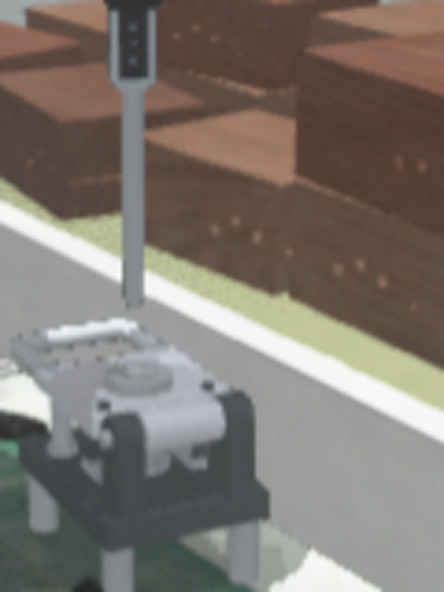

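Emit:
apply_moves:
  targets:
    - [[0, 0, 0, -0.0014, -0.0017, 0, 0.006], [0, 0, 0, -0.0014, -0.0017, 0.01, 0.006], [0, 0, 0, -0.0014, -0.0017, 0.02, 0.006], [0, 0, 0, -0.0014, -0.0017, 0.03, 0.006], [0, 0, 0, -0.0014, -0.0017, 0.036, 0.006], [0, 0, 0, -0.0014, -0.0017, 0.042, 0.006], [0, 0, 0, -0.0014, -0.0017, 0.048, 0.006], [0, 0, 0, -0.0014, -0.0017, 0.052, 0.006]]

```text
time: 19.05
eef_pos: [0.5343, 0.0197, 0.1707]
eef_rot: [[-0.883, 0.469, -0.001], [0.469, 0.883, -0.0], [0.001, -0.001, -1.0]]
force: [0.9, -0.1, -2.3]
opening: 0.0105
```

Run:
```python
from tri import *
w=optics.capture("wrist");c=optics.capture("side")
s=r.read_state(); print(s["time"],s["eef_pos"],s["force"],s["wrist_torque"],s["opening"])
crop(w["image"],220,140,440,400,"pics/w21.png",2.3); crop(c["image"],270,120,390,260,"pics/s21.png",4.2)
```

```text
19.15 [0.5341657  0.01960072 0.17062676] [ 0.49304123 -0.53522829 -1.47530886] [0.02565919 0.0323232  0.02626333] 0.01022510582076664
```

View pics/w21.png

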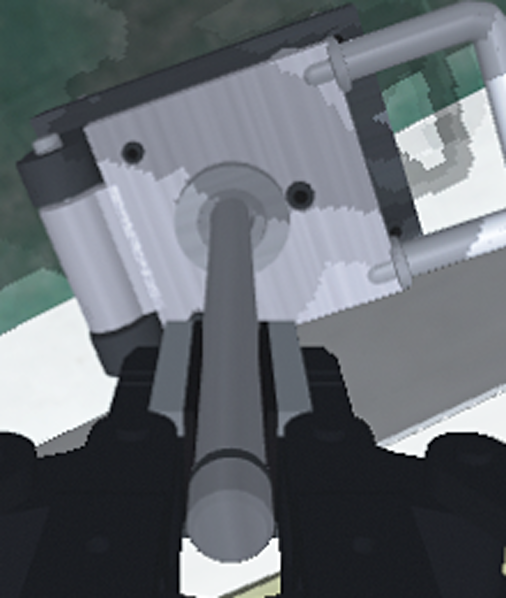

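View pics/s21.png

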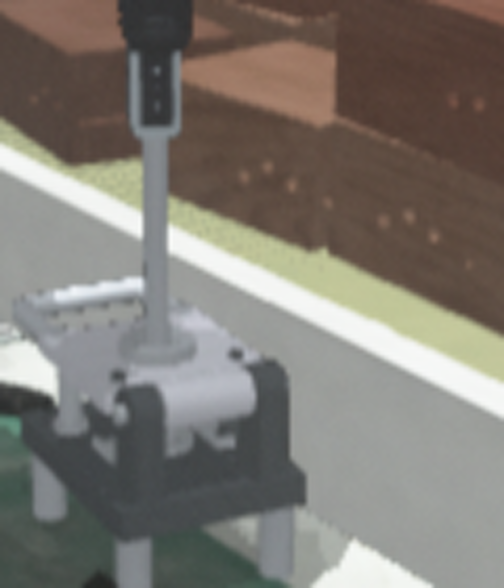

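Emit:
apply_moves:
  targets:
    - [[0, 0, 0, 0, 0, 0.006, 0.006], [0, 0, 0, 0, 0, 0.013, 0.006], [0, 0, 0, 0, 0, 0.02, 0.006], [0, 0, 0, 0, 0, 0.027, 0.006], [0, 0, 0, 0, 0, 0.034, 0.006], [0, 0, 0, 0, 0, 0.041, 0.006], [0, 0, 0, 0, 0, 0.045, 0.006]]

```text
time: 20.02
eef_pos: [0.534, 0.0196, 0.1251]
eef_rot: [[-0.883, 0.469, -0.002], [0.469, 0.883, -0.0], [0.002, -0.001, -1.0]]
force: [-0.1, 0.3, -1.1]
opening: 0.0106
```

Run:
```python
from tri import *
s=r.read_state(); print(s["time"],s["eef_pos"],s["force"],s["wrist_torque"],s["opening"],s["joints"].round(2))
```

```text
20.025 [0.53397065 0.01961799 0.12513829] [-0.11000032  0.29734185 -1.06019105] [-0.02047433  0.05235794  0.06894604] 0.010618405122267036 [ 0.56  0.66 -1.01  1.87  0.66  1.    0.34]
```

Emit:
apply_moves:
  targets:
    - [[0, 0, 0, 0, 0, 0.007, 0.006], [0, 0, 0, 0, 0, 0.014, 0.006], [0, 0, 0, 0, 0, 0.021, 0.006], [0, 0, 0, 0, 0, 0.027, 0.006], [0, 0, 0, 0, 0, 0.029, 0.006], [0, 0, 0, 0, 0, 0.029, 0.006], [0, 0, 0, 0, 0, 0.029, 0.006]]

```text
time: 20.9
eef_pos: [0.534, 0.0196, 0.0963]
eef_rot: [[-0.883, 0.469, -0.002], [0.469, 0.883, -0.0], [0.001, -0.001, -1.0]]
force: [0.1, 0.0, -1.5]
opening: 0.0105
```

Run:
```python
from tri import *
w=optics.capture("wrist");c=optics.capture("side")
s=r.read_state(); print(s["time"],s["eef_pos"],s["eef_rot"][:,2],s["force"],s["wrist_torque"],s["opening"])
crop(w["image"],180,140,460,400,"pics/w22.png",2.2); crop(c["image"],260,120,400,290,"pics/s22.png",4.2)
p=s["eef_pos"]
print("pred tip side",(proj(c,[[*p[:2],p[2]-.0763],[*p[:2],.04]])-[260,120])*4.2)
cv2.imwrite("pics/s22f.png",c["image"][:,:,::-1])
```

```text
21.0 [0.53400365 0.01961325 0.09631556] [-1.55798895e-03 -1.22966856e-04 -9.99998779e-01] [-0.10562411 -0.09127334 -1.65326915] [-0.02226715  0.00601226  0.01353529] 0.01040111121311558
pred tip side [[195.21739145 510.76090342]
 [194.82270544 473.67391904]]
```

View pics/s22.png

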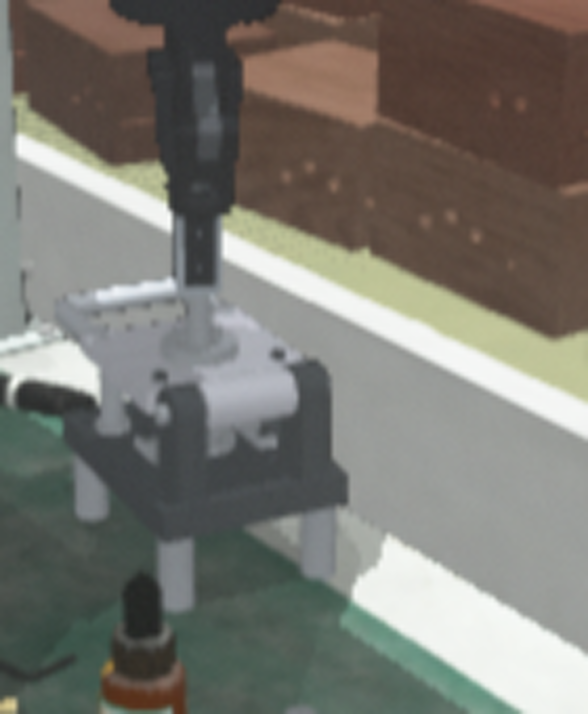

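View pics/w22.png

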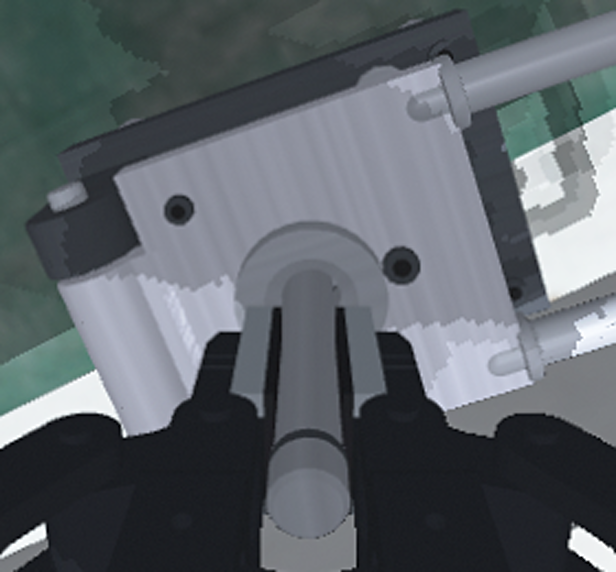

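View pics/s22f.png

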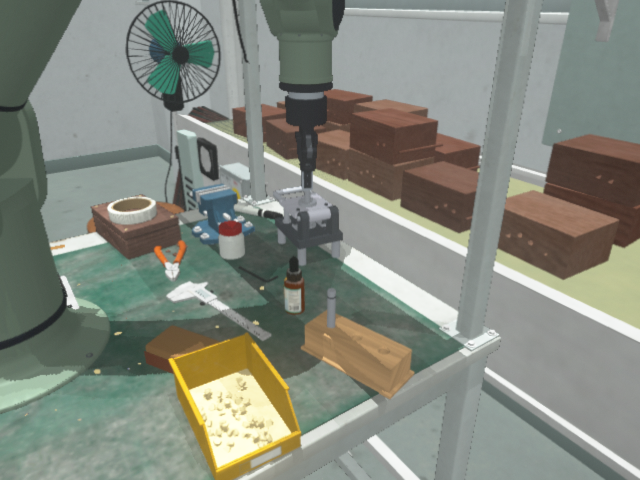

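Run:
```python
from h import *
print(r.finish_job()); s=r.read_state(); print(s["time"],s["eef_pos"],s["opening"],s["force"])
```

```text
the job is handed in; nothing more can be done
None
the job is handed in; nothing more can be done
```

The leaf is shut and the long rod is held upright through both bushings. I handed the job in at about 21 s of the 56 s, and no verdict was reported.

**What I did:** I gripped the bow handle and swung the leaf over until it lay flat on the pillars. Then I drew the rod out of the stand, lowered it through the leaf bushing and on through the base bushing, and kept it in a 60 N grip.

**Last checks:**
- **Rod position:** the tool was within about 0.5 mm of the bushing axis I had measured and pointed straight down to within about 0.002 rad. The force on it was under 2 N, about the rod's own weight.
- **Tip height:** about 20 mm above the bench, worked out from the gripper height. The base hides the tip from the cameras. The rod's top sat in the same place in the wrist picture as when I lifted it, so it had not slipped.
- **Other objects:** the side picture shows the leaf flat, the dowel still in the stand, and the bottle, jar and hex key where they were.

**What disagreed or went less well:**
- **Finger length:** both cameras show the fingertips about 41 mm short of the reported tool point. I trusted the pictures, and both grips then closed at the depth I expected.
- **Camera agreement:** the side camera placed things 3–5 mm differently from the wrist camera, more than the stated 2 mm. I used the wrist camera's positions.
- **Leaf landing:** the leaf came down with a brief wrist force of about 89 N, under the 120 N limit but harder than I intended.

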